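# Load the filter wheel of a document microscope from a tipping tray

## Robot

A 7-joint arm with a two-finger parallel gripper is mounted at the origin on the work surface. World frame = base frame: x ahead of the robot, y to its left, z up, the work surface at z = 0. Lengths are in m, angles in rad, forces in N, time in s.
With the tool pointing down it reaches from about 0.4 to 0.85 m from the base axis. Payload 6.9 kg.
Tool frame: the origin (TCP) lies at the centre of the arm's flange, where the gripper is bolted on; the fingertips stand 173 mm ahead of it and the grasp point (between the pads) lies 155 mm ahead of it; z points along the fingers, y is the line along which they close (so a half turn about z gives the same grasp; the last joint's range is limited). The gripper opens to 85 mm and grips with 20 to 120 N. Pads are 22 mm wide; open, the fingers measure 114 mm over their backs; the gripper's body (76 mm by 85 mm) begins 54 mm behind the grasp point. The pads swing forward as they close: fully open they stand 13 mm farther back than shut.
Start: joints at [-1.226, 0.507, -0.238, 1.5, 0.126, 1.149, -0.155], TCP at [0.148, 0.607, 0.405] pointing down, gripper open.
Joint ranges: [-3.08, 3.08], [-0.24, 2.05], [-1.43, 1.35], [0, 2.5], [-1.52, 4.66], [0.17, 1.96], [-2.89, 2.89]. Speed limits (rad/s): [2.39, 2.39, 3.14, 3.14, 3.14, 3.14, 3.14].

## Interface

Orientations are given as a rotation vector (axis times angle).
In Python, from bench import r gives the robot as it stands.
- The arm moves only by the tool jog_arm, never from a script. Its argument "series" is one flat list of numbers, 6 for each row, row after row: the shift along the tool's x, y, z in units of 750 mm (1.0 is 750 mm), then the turn, a rotation vector about the tool's x, y, z in units of 60 degrees (1.0 is 60 degrees). A call has 1 to 20 rows; each row is the pose to reach, as a shift and turn from the pose commanded when the call began, along the tool's axes at that moment; what a row does not reach only later rows make up. A row lasts 1/12 s, in which the tool goes at most 41.7 mm and 7.16 degrees, less where a joint would pass 70% of its speed; a pose out of reach is approached as far as the arm can. A call with a number of a shift or a turn outside -1 to 1 is refused whole. A call with a gripper value outside its range is refused whole. "jaw" is the opening, from 0 (shut) to 1 (fully open), set as the call begins (left out, the last holds). The fingers move at their own pace and stop on an object; "force" is the grip in N (left out, the last holds). Time passes only in rows, so rows that repeat a pose let the fingers close. It gives the time, the measured TCP pose, the force, the opening and the grip force at its end, in the units of the state.
- r.get_obs(): the state, without advancing time (a new reading comes with each control period).
- r.get_image(name): name is "scene" or "top" or "wrist"; returns (picture, depth): 420x560x3 uint8, red, green, blue; 420x560 float32, m along the optical axis (not along the pixel's ray), 0 where there is no reading.
- r.camera_model(name): a dict with "mtx" (3x3 intrinsics, pixels), "distortion" ([k1, k2, p1, p2, k3] as OpenCV has them; the pictures are not rectified), "rvec" (rotation vector, rad) and "tvec" (3), from world to camera coordinates, as OpenCV has them. Camera axes: x right, y down, z forward; pixel columns grow to the right and rows downward; lengths in m; the calibration is good to about 2 mm. A picture is of the moment at which its call begins: read the wrist's pose just before it. camera_model takes no time and is no camera call; for the wrist camera it gives the pose at the moment of the call.
- r.hand_in(): hands the job in; it is judged then, once.
The state is a dict: "clock": time; "joints": joint angles; "qd": joint speeds; "joint_efforts": joint torques, N m; "position": TCP position; "tool_rot": TCP orientation; "force": force on the tool from outside, world axes, zero at the start; "ft_torque": the same for the moment, N m; "opening": opening from 0.0 (shut) to 1.0 (fully open); "grip_force": force on a finger pad.
Only numpy, scipy, OpenCV 4.12 (cv2) and the standard library are available. Lean on these libraries where they do the work, as an engineer would, in place of code of your own. Each camera call takes 0.05 s, during which the arm holds its last target. There are 200 camera calls.

## Task

Load the microscope's filter wheel: tip the covered tray by its handle so that the filters slide down into its open corner, take them out one at a time (tip again for the next), and lay each flat in the wheel pocket of its own length, turning the wheel by its knob to bring that pocket to the open loading side. There may be two or three filters. When all are seated, turn the bare quarter of the wheel to the middle of the loading side to close it, with the tray back down level, and leave the magnifier, loupe and eraser where they lie.

Things in the scene. Friction and masses are not known exactly. Their poses are not given: they have to be found in the camera images.
- filter_short_c (a point): centre (half-way up) of the short filter: a flat glass in a dark steel frame, 28 x 50 x 8 mm, 40 g; x along its 28 mm length, y along its 50 mm width, z its thickness. Starts lying flat in the tray under the clear cover (or is absent)
- filter_mid_c (a point): centre (half-way up) of the mid filter: a flat glass in a dark steel frame, 38 x 50 x 8 mm, 40 g; x along its 38 mm length, y along its 50 mm width, z its thickness. Starts lying flat in the tray under the clear cover (or is absent)
- filter_long_c (a point): centre (half-way up) of the long filter: a flat glass in a dark steel frame, 48 x 50 x 8 mm, 40 g; x along its 48 mm length, y along its 50 mm width, z its thickness. Starts lying flat in the tray under the clear cover (or is absent)
- feeder: fixed stand of the filter tray, 250 x 82 mm; origin on the table under it, x along the tray's lane from the open low end (hinge) to the handle end, y across the lane. The tray's hinge axis is level, passes through the point (-0.105, 0, 0.034) m of this frame and runs askew, along the direction (sin 12 deg, cos 12 deg, 0)
- tray (a joint): tip angle of the tray (rad): 0 lying level, up to its stop at 0.62 as the handle end is raised. Raising takes about 3 N at the handle; let go, it sinks back to level by itself. Filters are smooth metal and slide at 0.3 to 0.5 rad of tip
- handle (a point): middle of the tray's handle, a round steel bar 10 mm thick and about 72 mm long, level, parallel to the hinge axis (skewed 12 deg from the stand's y), 79 mm above the table when the tray is level, free all round, clear for 30 mm below; 240 mm from the hinge (0.236 along x and 0.045 up). The point turns with the tray: x along the lane towards the handle, y across the lane, z up
- corner (a point): inner corner at the tray's low end, on its floor (39 mm above the table when level), where the end wall meets the +y side lip; axes as the handle point. The lane is 54 mm wide (from here to -y), 209 mm long (+x). Tipping brings the foremost filter against the end wall and the +y lip; the next ones queue behind it in line
- cover_edge (a point): middle of the lane's floor at the edge of the clear cover, 54 mm from the end wall; axes as the handle point. Nearer the end wall (-x) the lane is open above, with side lips 3.5 mm high and 4 mm thick and an end wall 12 mm high and only 40 mm wide; farther (+x) the lane is 11 mm high under the 3 mm thick cover, so filters there cannot be reached
- wheelbox: white fixed housing of the filter wheel, 220 x 220 mm, origin on the table at its centre, z up; its wheel's axis is this z. The loading side is its -x side: there (x below -0.03 m) the wheel lies open to above, the rest is under a clear cover, underside 41 mm and top 44 mm above the table, with a slot for the knob. A small dark pointer marks the loading side
- knob (a point): centre of the wheel's knob on the wheel's axis: black bar 40 mm long (along this point's x), 14 mm wide, 22 mm high, centre 63 mm above the table, top at 74 mm. Turns the wheel without end either way, stays where it is left (0.05 N m of friction); turns with the wheel
- pocket_short (a point): the short filter's pocket on the wheel: centre of its floor, 30 mm above the table, 65 mm from the wheel's axis; point x points radially outward, z up. Framed recess 33 mm (radial) x 55 mm (tangential) with 3.5 mm high, 4 mm thick lips, for the filter lying flat with its length radial
- pocket_mid (a point): the mid filter's pocket on the wheel: centre of its floor, 30 mm above the table, 65 mm from the wheel's axis; point x points radially outward, z up. Framed recess 43 mm (radial) x 55 mm (tangential) with 3.5 mm high, 4 mm thick lips, for the filter lying flat with its length radial
- pocket_long (a point): the long filter's pocket on the wheel: centre of its floor, 30 mm above the table, 65 mm from the wheel's axis; point x points radially outward, z up. Framed recess 53 mm (radial) x 55 mm (tangential) with 3.5 mm high, 4 mm thick lips, for the filter lying flat with its length radial
- blank (a point): centre of the wheel's bare quarter (no pocket), on the wheel's surface, 65 mm from the axis, x radially outward, z up
- magnifier: bystander, hand magnifier lying flat, lens frame 76 mm across and 13 mm high (origin under its middle), black handle to 136 mm along its -x
- loupe: bystander, black eyepiece loupe, 36 mm across, 34 mm high; origin under its centre
- eraser: bystander, white eraser 45 x 20 x 12 mm; origin under its centre

How it is judged:
On the way:
1. the tray is tipped by more than 0.25 rad (value of joint tray above 0.25 rad), for 0.2 s.
At the end, for the whole second after the job is handed in: every filter present lies flat at rest in the pocket of its own length, within 4 mm of the pocket's centre both ways, length radial, down on the pocket floor; the bare quarter faces the loading side within 10 mm sideways (about 9 deg); the tray is level within 0.04 rad (x of filter_short_c in the frame of pocket_short between -0.004 and 0.004 m and y of filter_short_c in the frame of pocket_short between -0.004 and 0.004 m and z of filter_short_c in the frame of pocket_short between 0.0015 and 0.0058 m and angle between the z axis of filter_short_c and the z axis of pocket_short, either way round below 0.1 rad and angle between the x axis of filter_short_c and the x axis of pocket_short, either way round below 0.2 rad and linear speed of each of filter_short, filter_mid, filter_long below 0.02 m/s and x of filter_mid_c in the frame of pocket_mid between -0.004 and 0.004 m and y of filter_mid_c in the frame of pocket_mid between -0.004 and 0.004 m and z of filter_mid_c in the frame of pocket_mid between 0.0015 and 0.0058 m and angle between the z axis of filter_mid_c and the z axis of pocket_mid, either way round below 0.1 rad and angle between the x axis of filter_mid_c and the x axis of pocket_mid, either way round below 0.2 rad and x of filter_long_c in the frame of pocket_long between -0.004 and 0.004 m and y of filter_long_c in the frame of pocket_long between -0.004 and 0.004 m and z of filter_long_c in the frame of pocket_long between 0.0015 and 0.0058 m and angle between the z axis of filter_long_c and the z axis of pocket_long, either way round below 0.1 rad and angle between the x axis of filter_long_c and the x axis of pocket_long, either way round below 0.2 rad and y of blank in the frame of wheelbox between -0.01 and 0.01 m and x of blank in the frame of wheelbox below -0.05 m and value of joint tray below 0.04 rad); the robot touches nothing.
It fails at once if a bystander (magnifier, loupe or eraser) is moved by more than 5 cm (distance of any of magnifier, loupe, eraser from where it was at the start of the episode above 0.05 m).
Of filter_short, filter_mid, filter_long only 2 to 3 are there at a start; the rules pass over those that are not, and their reading is None.
At some moment in a run one of filter_short, filter_mid, filter_long may be knocked a few centimetres aside while the robot is not near it.
Once in a run the grip may slacken for a moment while it holds something.
It also fails if it takes over 210 s, if anything falls off the work surface, if the arm or the gripper's body presses on something with over 40 N, if the wrist force passes 120 N, or if a joint passes its speed limit or range.

## Working session

There is one attempt and no reset: what is moved stays moved. The work goes in short steps, Python scripts to look and compute and a tool call to move; the robot and the scene stay as the last step left them, time stands still between calls to the robot, and variables do not carry over. Pictures are saved under pics/ and viewed, at most 14 in all, crops included, and the job is handed in when it is done.

Besides the shell and the picture viewer there is one more tool, called after "Call:" as name(argument=value, ...) on one line, values as JSON. jog_arm: Moves the arm, as the interface text tells. Shifts and turns lie within -1 to 1; 1 stands for 750 mm of shift or 60 degrees of turn. Its arguments: {"type":"object","properties":{"series":{"type":"array","items":{"type":"number"}},"jaw":{"type":"number"},"force":{"type":"number"}},"required":["series"]}

```bash
mkdir -p pics; ls; python3 - <<'E'
from bench import r
import cv2,numpy as np
o=r.get_obs();print({k:np.round(v,3) for k,v in o.items()})
for n in("scene","top"):
    im,d=r.get_image(n);cv2.imwrite(f"pics/{n}0.png",im[:,:,::-1]);np.save(f"pics/{n}0.npy",d)
    m=r.camera_model(n);print(n,{k:np.round(v,4).tolist() for k,v in m.items()})
m=r.camera_model("wrist");print({k:np.round(v,4).tolist() for k,v in m.items()})
E
```

```text
pics
{'clock': np.float64(0.0), 'joints': array([-1.225,  0.508, -0.238,  1.501,  0.126,  1.149, -0.155]), 'qd': array([-0.   , -0.002, -0.001, -0.001,  0.   , -0.001,  0.   ]), 'joint_efforts': array([-1.0000e-03, -6.2057e+01, -2.1870e+00, -2.4966e+01,  1.3000e-02,
        1.2000e-02,  0.0000e+00]), 'position': array([0.148, 0.607, 0.404]), 'tool_rot': array([-3.760e-01, -3.119e+00,  3.000e-03]), 'force': array([-0.078, -0.02 , -0.258]), 'ft_torque': array([-0.   ,  0.061, -0.009]), 'grip_force': np.float64(0.0), 'opening': np.float64(0.997)}
scene {'mtx': [[528.5259, 0.0, 278.1275], [0.0, 528.5259, 200.7774], [0.0, 0.0, 1.0]], 'distortion': [-0.1017, 0.0, 0.0, 0.0, 0.0], 'rvec': [0.6086, 2.4892, -1.3848], 'tvec': [0.4556, -0.0688, 1.3718]}
top {'mtx': [[454.5445, 0.0, 272.2901], [0.0, 454.5445, 215.4617], [0.0, 0.0, 1.0]], 'distortion': [-0.1535, 0.0, 0.0, 0.0, 0.0], 'rvec': [2.1269, -2.1576, 0.2066], 'tvec': [-0.0038, 0.5463, 1.0982]}
{'mtx': [[334.2265, 0.0, 280.3905], [0.0, 334.2265, 204.7273], [0.0, 0.0, 1.0]], 'distortion': [-0.0415, 0.0, 0.0, 0.0, 0.0], 'rvec': [-2.2707, -1.7803, -0.2753], 'tvec': [-0.6232, -0.0393, 0.3804]}
```

View pics/top0.png

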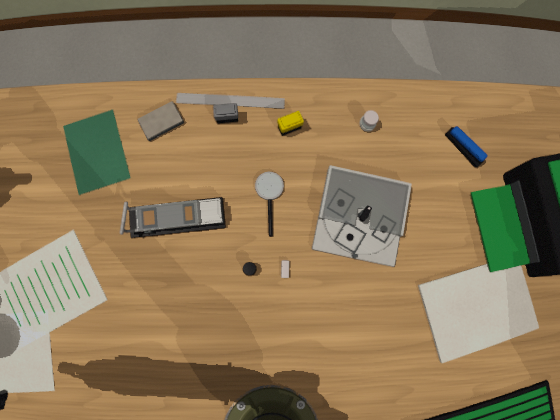

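View pics/scene0.png

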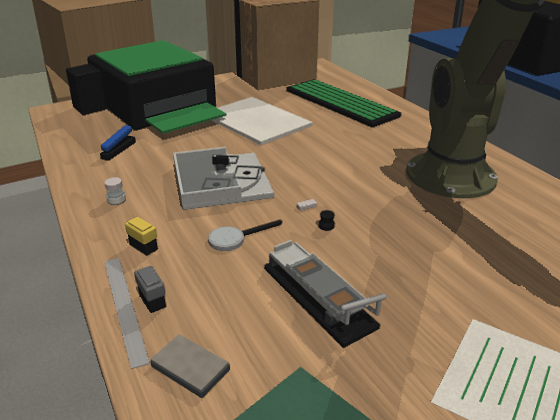

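Top view: the feeder has its handle at (122,217) and its open low end at (225,210), with filters visible near (149,216) and (190,213). The wheelbox is centred near (365,212), with its pointer at (354,257). The magnifier, loupe and eraser lie between feeder and wheelbox.

```bash
cat > h.py <<'E'
import numpy as np,cv2
from scipy.spatial.transform import Rotation as R
from bench import r
def ray(m,px):
    u=cv2.undistortPoints(np.array(px,float).reshape(-1,1,2),m["mtx"],np.array(m["distortion"],float)).reshape(-1,2)
    Rm=R.from_rotvec(np.ravel(m["rvec"])).as_matrix();c=-Rm.T@np.ravel(m["tvec"])
    return c,np.c_[u,np.ones(len(u))]@Rm
def onz(m,px,z):
    c,d=ray(m,px);return c+d*((z-c[2])/d[:,2])[:,None]
def proj(m,P):
    return cv2.projectPoints(np.array(P,float).reshape(-1,1,3),np.ravel(m["rvec"]),np.ravel(m["tvec"]),m["mtx"],np.array(m["distortion"],float))[0].reshape(-1,2)
def shot(n,name,box=None,k=1):
    m=r.camera_model(n);im,d=r.get_image(n)
    np.savez(f"pics/{name}.npz",im=im,d=d,**{a:np.array(b) for a,b in m.items()})
    o=im
    if box:x0,y0,x1,y1=box;o=im[y0:y1,x0:x1]
    cv2.imwrite(f"pics/{name}.png",cv2.resize(o,None,fx=k,fy=k,interpolation=cv2.INTER_CUBIC)[:,:,::-1]);return m,im,d
def load(name):
    z=np.load(f"pics/{name}.npz");return {a:z[a] for a in("mtx","distortion","rvec","tvec")},z["im"],z["d"]
def pose():
    o=r.get_obs();return np.array(o["position"]),R.from_rotvec(o["tool_rot"]).as_matrix()
def go(gp,xdir=None,ydir=None,tip=0.155,down=None):
    """rows needed for grasp point gp, tool pointing down with tool y along ydir (world xy)"""
    p,M=pose();z=np.array(down if down is not None else [0,0,-1.]);z=z/np.linalg.norm(z)
    best=None
    for s in(1,-1):
        y=s*np.array(ydir,float);y=y-z*(y@z);y/=np.linalg.norm(y);T=np.c_[np.cross(y,z),y,z]
        t=R.from_matrix(M.T@T).as_rotvec()
        if best is None or np.linalg.norm(t)<np.linalg.norm(best[1]):best=(T,t)
    T,t=best;sh=M.T@(np.array(gp)-tip*T[:,2]-p)
    print("shift",np.round(sh/.75,4).tolist(),"turn",np.round(np.degrees(t)/60,4).tolist(),"| TCP",np.round(np.array(gp)-tip*T[:,2],3))
E
python3 - <<'E'
from h import *
import numpy as np
m=r.camera_model("top")
for nme,px,z in [("handle",(122,217),.079),("low",(225,210),.05),("knob",(365,212),.074),("pbot",(350,237),.03),("pleft",(341,203),.04),("pright",(384,230),.04),("pointer",(354,257),.03),("magn",(268,185),.0),("loupe",(250,268),.034),("eraser",(285,268),.012),
 ("wb1",(328,166),.044),("wb2",(411,184),.044),("wb3",(396,265),.03),("wb4",(314,248),.03)]:
    print(nme,np.round(onz(m,[px],z)[0],3))
w=r.camera_model("wrist");p,M=pose();Rm=R.from_rotvec(np.ravel(w["rvec"])).as_matrix();c=-Rm.T@np.ravel(w["tvec"])
print("cam in tool",np.round(M.T@(c-p),3),np.round(M.T@Rm.T,3).tolist());print(np.round(M,3))
m,im,d=load("top0") if 0 else (m,cv2.imread("pics/top0.png"),np.load("pics/top0.npy"))
a=cv2.resize(im[190:245,110:240],None,fx=5,fy=5,interpolation=cv2.INTER_CUBIC);b=cv2.resize(im[158:273,308:418],None,fx=2.8,fy=2.8,interpolation=cv2.INTER_CUBIC)
o=np.zeros((a.shape[0]+b.shape[0],650,3),np.uint8);o[:a.shape[0]]=a;o[a.shape[0]:,:b.shape[1]]=b;cv2.imwrite("pics/z0.png",o)
E
```

```text
handle [0.541 0.361 0.079]
low [0.561 0.107 0.05 ]
knob [ 0.547 -0.242  0.074]
pbot [ 0.491 -0.21   0.03 ]
pleft [ 0.578 -0.189  0.04 ]
pright [ 0.506 -0.297  0.04 ]
pointer [ 0.439 -0.218  0.03 ]
magn [ 0.636 -0.003  0.   ]
loupe [0.416 0.046 0.034]
eraser [ 0.416 -0.043  0.012]
wb1 [ 0.675 -0.158  0.044]
wb2 [ 0.626 -0.376  0.044]
wb3 [ 0.417 -0.326  0.03 ]
wb4 [ 0.464 -0.116  0.03 ]
cam in tool [ 0.077 -0.001  0.03 ] [[-0.001, -0.953, -0.303], [1.0, -0.001, -0.0], [-0.0, -0.303, 0.953]]
[[-0.971  0.238 -0.   ]
 [ 0.238  0.971 -0.002]
 [-0.    -0.002 -1.   ]]
```

View pics/z0.png

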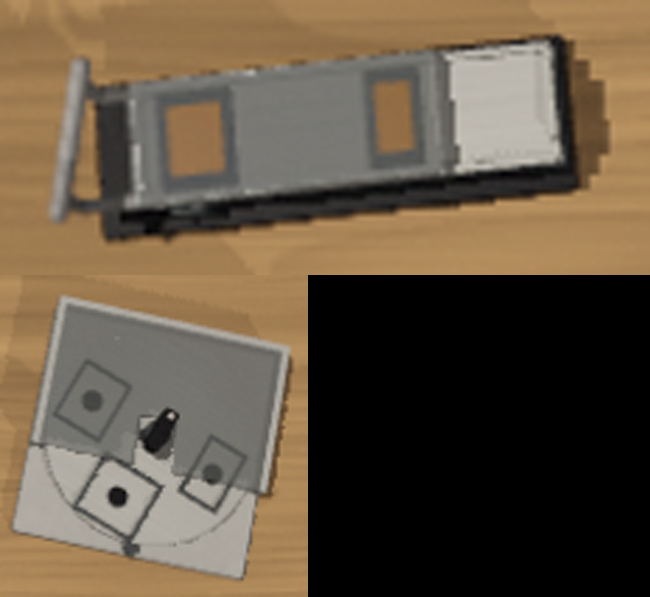

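Two filters are present: short in front, near (393,115) in the crop, and mid behind at (195,140). Wheel pockets sit at long ≈148°, mid ≈58° and short ≈238° about the axis, and the loading side is ≈168°. Next I'll look at the feeder from the wrist camera.

```bash
python3 - <<'E'
from h import *
go([.55,.22,.42],ydir=[.094,.9956],tip=0)
E
```

```text
Traceback (most recent call last):
  File "h.py", line 27, in go
    y=s*np.array(ydir,float);y=y-z*(y@z);y/=np.linalg.norm(y);T=np.c_[np.cross(y,z),y,z]
                                    ~^~
ValueError: matmul: Input operand 1 has a mismatch in its core dimension 0, with gufunc signature (n?,k),(k,m?)->(n?,m?) (size 3 is different from 2)
```

```bash
sed -i 's/y=s\*np.array(ydir,float)/y=s*np.r_[np.array(ydir,float),0][:3]/' h.py; python3 - <<'E'
from h import *
go([.55,.22,.42],ydir=[.094,.9956],tip=0)
E
```

```text
shift [-0.6426, -0.374, -0.0208] turn [-0.0015, -0.0001, -0.1391] | TCP [0.55 0.22 0.42]
```

Call:
jog_arm(series=[-0.643, -0.374, -0.021, -0.0015, 0, -0.139, -0.643, -0.374, -0.021, -0.0015, 0, -0.139, -0.643, -0.374, -0.021, -0.0015, 0, -0.139, -0.643, -0.374, -0.021, -0.0015, 0, -0.139, -0.643, -0.374, -0.021, -0.0015, 0, -0.139, -0.643, -0.374, -0.021, -0.0015, 0, -0.139, -0.643, -0.374, -0.021, -0.0015, 0, -0.139, -0.643, -0.374, -0.021, -0.0015, 0, -0.139, -0.643, -0.374, -0.021, -0.0015, 0, -0.139, -0.643, -0.374, -0.021, -0.0015, 0, -0.139, -0.643, -0.374, -0.021, -0.0015, 0, -0.139, -0.643, -0.374, -0.021, -0.0015, 0, -0.139, -0.643, -0.374, -0.021, -0.0015, 0, -0.139, -0.643, -0.374, -0.021, -0.0015, 0, -0.139, -0.643, -0.374, -0.021, -0.0015, 0, -0.139, -0.643, -0.374, -0.021, -0.0015, 0, -0.139, -0.643, -0.374, -0.021, -0.0015, 0, -0.139])

```text
clock: 1.52
position: [0.5495, 0.2211, 0.4201]
tool_rot: [-0.146, -3.137, -0.003]
force: [0.2, 0.7, 0.1]
opening: 0.999
grip_force: 0.0
```

```bash
python3 - <<'E'
from h import *
shot("wrist","w1")
p,M=pose();print(p.round(4),M.round(3).tolist(),r.get_obs()["joints"])
E
```

```text
[0.5493 0.2215 0.4202] [[-0.996, 0.092, -0.001], [0.092, 0.996, 0.002], [0.001, 0.002, -1.0]] [-0.31204823  0.44126897 -0.17342316  1.56618587  0.07856414  1.14085285
  0.97695558]
```

View pics/w1.png

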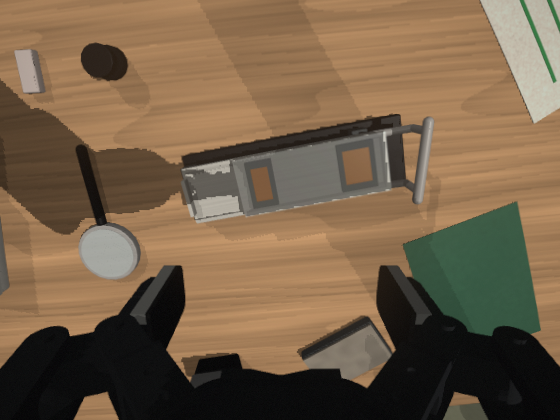

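The wrist view shows the handle bar from (428,120) to (419,200), the cover edge near x≈235, and the open lane end near x≈185. The filters are at (261,184) and (356,166).

```bash
python3 - <<'E'
from h import *
m,im,d=load("w1")
def dp(px):
    c,q=ray(m,[px]);Rm=R.from_rotvec(m["rvec"]).as_matrix();x,y=map(round,px)
    return c+q[0]*d[y,x]
h=onz(m,[(428.5,120),(419,200)],.079);print("bar",h.round(4).tolist(),"mid",h.mean(0).round(4)); v=h[1]-h[0];print("ang",np.degrees(np.arctan2(-v[1],-v[0])) ,np.linalg.norm(v))
for px in [(424,160),(428,122),(419,198),(300,170),(215,185),(210,205),(400,130),(300,200),(261,184),(356,166),(190,190)]:print(px,dp(px).round(4))
L=onz(m,[(198,219.5),(390,187)],.0425);v=L[1]-L[0];print(L.round(4).tolist(),np.degrees(np.arctan2(v[1],v[0])))
# zoom
c=cv2.resize(im[105:225,170:440],None,fx=2.96,fy=2.96,interpolation=cv2.INTER_CUBIC);cv2.imwrite("pics/w1z.png",c[:,:,::-1])
E
```

```text
bar [[0.5025, 0.361, 0.079], [0.5785, 0.3543, 0.079]] mid [0.5405 0.3576 0.079 ]
ang 174.95571308095595 0.07631600358980166
(424, 160) [0.538  0.3556 0.0846]
(428, 122) [0.5037 0.3583 0.0842]
(419, 198) [0.5745 0.3518 0.0849]
(300, 170) [0.5431 0.2414 0.0543]
(215, 185) [0.5539 0.1494 0.0396]
(210, 205) [0.5758 0.1405 0.04  ]
(400, 130) [0.513  0.3458 0.0471]
(300, 200) [0.5755 0.239  0.0528]
(261, 184) [0.4723 0.2273 0.3898]
(356, 166) [0.5445 0.2988 0.0535]
(190, 190) [0.5568 0.1214 0.0398]
[[0.5904, 0.1252, 0.0425], [0.5732, 0.3372, 0.0425]] 94.63505899474612
```

View pics/w1z.png

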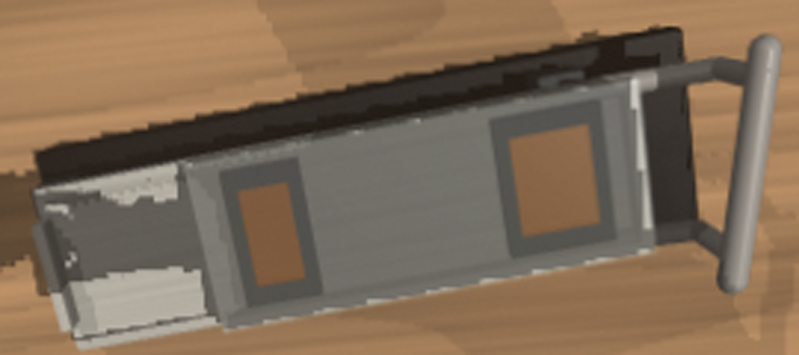

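Call:
jog_arm(series=[0.03, 0.178, 0.1, 0, 0, -0.013, 0.03, 0.178, 0.1, 0, 0, -0.013, 0.03, 0.178, 0.1, 0, 0, -0.013, 0.03, 0.178, 0.1, 0, 0, -0.013, 0.03, 0.178, 0.1, 0, 0, -0.013, 0.03, 0.178, 0.14, 0, 0, -0.013, 0.03, 0.178, 0.18, 0, 0, -0.013, 0.03, 0.178, 0.21, 0, 0, -0.013, 0.03, 0.178, 0.23, 0, 0, -0.013, 0.03, 0.178, 0.248, 0, 0, -0.013, 0.03, 0.178, 0.248, 0, 0, -0.013, 0.03, 0.178, 0.248, 0, 0, -0.013, 0.03, 0.178, 0.248, 0, 0, -0.013], jaw=0.45, force=30)

```text
clock: 2.65
position: [0.5402, 0.3563, 0.2357]
tool_rot: [0.125, 3.138, 0.004]
force: [0.8, -0.5, 0.1]
opening: 0.451
grip_force: 0.0
```

Call:
jog_arm(series=[0, 0, 0, 0, 0, 0, 0, 0, 0, 0, 0, 0, 0, 0, 0, 0, 0, 0, 0, 0, 0, 0, 0, 0, 0, 0, 0, 0, 0, 0, 0, 0, 0, 0, 0, 0, 0, 0, 0, 0, 0, 0, 0, 0, 0, 0, 0, 0], jaw=0, force=30)

```text
clock: 3.32
position: [0.5407, 0.3564, 0.2358]
tool_rot: [0.126, 3.137, 0.007]
force: [-0.9, 2.5, 6.7]
opening: 0.104
grip_force: 29.4
```

```bash
python3 - <<'E'
from h import *
p,M=pose();print(p.round(4),M.round(3).tolist())
b=np.radians(84.5+0); axis=None
for th in (.1,.2,.3,.4,.5,.55):
    # direction from handle to hinge, perpendicular to bar
    a0=np.arctan2(.045,.2308);L=np.hypot(.045,.2308)
    back=L*(np.cos(a0)-np.cos(a0+th));up=L*(np.sin(a0+th)-np.sin(a0))
    u=-np.array([np.cos(np.radians(85)),np.sin(np.radians(85)),0])
    D=u*back+np.array([0,0,up]);print(th,(M.T@D/.75).round(4).tolist())
E
```

```text
[0.5407 0.3564 0.2358] [[-0.997, 0.08, 0.002], [0.08, 0.997, 0.004], [-0.002, 0.004, -1.0]]
0.1 [-0.0, -0.0074, -0.0305]
0.2 [0.0, -0.0178, -0.06]
0.3 [0.0001, -0.0311, -0.0884]
0.4 [0.0001, -0.0472, -0.1153]
0.5 [0.0002, -0.0658, -0.1405]
0.55 [0.0003, -0.0761, -0.1523]
```

Call:
jog_arm(series=[0, -0.003, -0.015, 0, 0, 0, 0, -0.0074, -0.0305, 0, 0, 0, 0, -0.012, -0.045, 0, 0, 0, 0, -0.0178, -0.06, 0, 0, 0, 0, -0.024, -0.0745, 0, 0, 0, 0, -0.0311, -0.0884, 0, 0, 0, 0, -0.039, -0.102, 0, 0, 0, 0, -0.0472, -0.1153, 0, 0, 0, 0, -0.0563, -0.128, 0, 0, 0, 0, -0.0658, -0.1405, 0, 0, 0, 0, -0.0761, -0.1523, 0, 0, 0, 0, -0.0761, -0.1523, 0, 0, 0, 0, -0.0761, -0.1523, 0, 0, 0, 0, -0.0761, -0.1523, 0, 0, 0, 0, -0.0761, -0.1523, 0, 0, 0, 0, -0.0761, -0.1523, 0, 0, 0, 0, -0.0761, -0.1523, 0, 0, 0, 0, -0.0761, -0.1523, 0, 0, 0, 0, -0.0761, -0.1523, 0, 0, 0])

```text
clock: 4.9
position: [0.5348, 0.3009, 0.3498]
tool_rot: [-0.123, -3.139, -0.01]
force: [-2.8, 9.3, 4.6]
opening: 0.102
grip_force: 29.7
```

```bash
python3 - <<'E'
from h import *
a=shot("scene","s1")[1];b=shot("top","t1")[1]
o=np.zeros((560,650,3),np.uint8);x=cv2.resize(a[225:345,250:395],None,fx=2.5,fy=2.5);y=cv2.resize(b[190:245,110:240],None,fx=4.5,fy=4.5);o[:300,:362]=x[:300,:362];o[300:300+y.shape[0],:y.shape[1]]=y
cv2.imwrite("pics/st1.png",o[:,:,::-1])
E
```

```text
(no output)
```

View pics/st1.png

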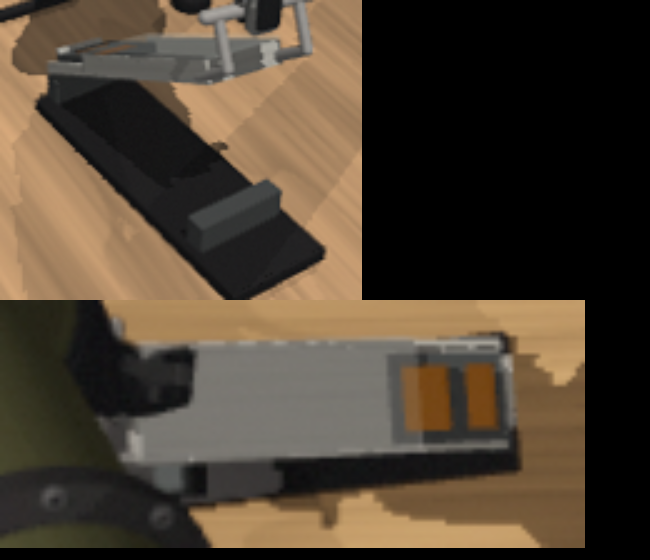

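Tipped: both filters slid to the low end, the short one against the wall at crop (481,400) and the mid one directly behind it. I'll lower the tray and release.

Call:
jog_arm(series=[0, 0.0103, 0.0118, 0, 0, 0, 0, 0.0198, 0.0243, 0, 0, 0, 0, 0.0289, 0.037, 0, 0, 0, 0, 0.0371, 0.05, 0, 0, 0, 0, 0.045, 0.0639, 0, 0, 0, 0, 0.0521, 0.0778, 0, 0, 0, 0, 0.0583, 0.0923, 0, 0, 0, 0, 0.0641, 0.1073, 0, 0, 0, 0, 0.0687, 0.1218, 0, 0, 0, 0, 0.0731, 0.1373, 0, 0, 0, 0, 0.0761, 0.1523, 0, 0, 0, 0, 0.0761, 0.1523, 0, 0, 0, 0, 0.0761, 0.1523, 0, 0, 0, 0, 0.0761, 0.1523, 0, 0, 0])

```text
clock: 6.17
position: [0.5408, 0.3562, 0.2345]
tool_rot: [0.126, 3.138, 0.005]
force: [2.0, 4.9, -1.9]
opening: 0.1
grip_force: 32.1
```

Call:
jog_arm(series=[0, 0, 0, 0, 0, 0, 0, 0, 0, 0, 0, 0, 0, 0, 0, 0, 0, 0, 0, 0, 0, 0, 0, 0, 0, 0, 0, 0, 0, 0, 0, 0, -0.05, 0, 0, 0, 0, 0, -0.1, 0, 0, 0, 0, 0, -0.15, 0, 0, 0, 0, -0.1, -0.2, 0, 0, 0, 0, -0.2, -0.22, 0, 0, 0, 0, -0.24, -0.22, 0, 0, 0, 0, -0.24, -0.22, 0, 0, 0, 0, -0.24, -0.22, 0, 0, 0, 0, -0.24, -0.22, 0, 0, 0, 0, -0.24, -0.22, 0, 0, 0], jaw=0.45)

```text
clock: 7.42
position: [0.526, 0.1741, 0.4]
tool_rot: [0.132, 3.138, 0.002]
force: [-0.6, 0.8, 0.0]
opening: 0.449
grip_force: 0.0
```

```bash
python3 - <<'E'
from h import *
m,im,d=shot("wrist","w2")
p,M=pose();print(p.round(4))
q=proj(m,[[.563,.14,.045]])[0];print(q)
x,y=q.astype(int);x0=max(0,x-130);y0=max(0,y-95);print(x0,y0)
cv2.imwrite("pics/w2z.png",cv2.resize(im[y0:y0+190,x0:x0+260],None,fx=3,fy=3,interpolation=cv2.INTER_CUBIC)[:,:,::-1])
E
```

```text
[0.5259 0.1758 0.3996]
[251.01183947 217.04434699]
121 122
```

View pics/w2z.png

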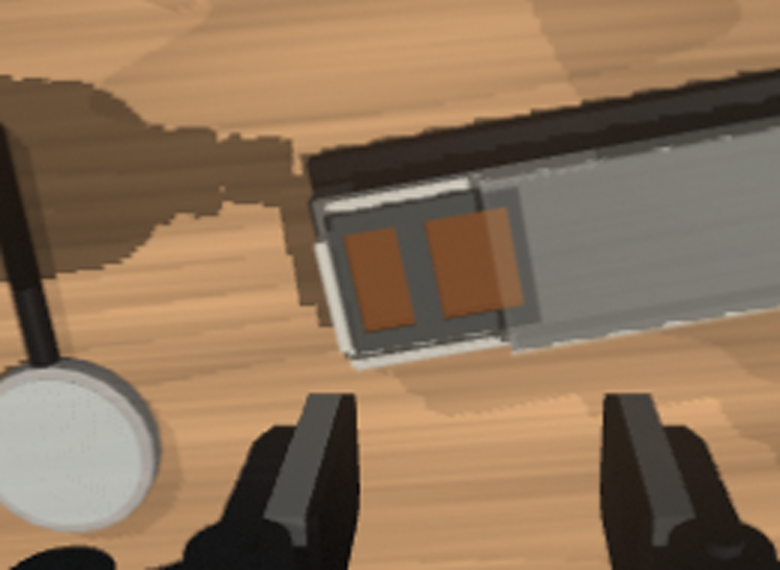

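The short filter's glass is at crop (345–414, 228–332), against the end wall. The mid filter follows at (427–525, 208–318), partly under the cover.

```bash
cat >> h.py <<'E'
def glass(m,im,near,z,rad=60):
    """orange glass blob rects near world point"""
    q=proj(m,[near])[0];R_,G,B=[im[:,:,i].astype(int) for i in range(3)]
    k=((R_>1.7*G)&(R_-B>60)&(R_<175)).astype(np.uint8);k=cv2.morphologyEx(k,cv2.MORPH_OPEN,np.ones((3,3)))
    out=[]
    for c in cv2.findContours(k,0,2)[0]:
        if cv2.contourArea(c)<60:continue
        b=cv2.boxPoints(cv2.minAreaRect(c));
        if np.linalg.norm(b.mean(0)-q)>rad:continue
        w=onz(m,b,z)[:,:2];e=[w[1]-w[0],w[2]-w[1]];L=[np.linalg.norm(v) for v in e];i=int(np.argmax(L))
        out.append((b.mean(0).round(1).tolist(),w.mean(0).round(4).tolist(),np.round(L,4).tolist(),round(float(np.degrees(np.arctan2(e[i][1],e[i][0]))%180),1)))
    return out
E
python3 - <<'E'
from h import *
m,im,d=load("w2")
print([im[int(122+y/3),int(121+x/3)].tolist() for x,y in[(380,280),(450,260),(505,260),(250,330)]])
for g in glass(m,im,[.563,.14,.045],.046):print(g)
c=[(327,213),(355,355),(470,186)]
print(onz(m,[(121+x/3,122+y/3) for x,y in c],.047).round(4).tolist())
E
```

```text
[[121, 76, 44], [122, 76, 44], [138, 99, 67], [193, 148, 105]]
[[0.535, 0.1221, 0.047], [0.5871, 0.1251, 0.047], [0.5299, 0.1705, 0.047]]
```

```bash
sed -i 's/R_>1.7\*G)&(R_-B>60)/R_>1.5*G)\&(R_-B>50)/' h.py
python3 - <<'E'
from h import *
m,im,d=load("w2")
for g in glass(m,im,[.563,.14,.045],.046):print(g)
for z in (d,):
    Rm=R.from_rotvec(m["rvec"]).as_matrix()
    for x,y in[(340,270),(420,270),(475,270),(360,345),(340,200)]:
        px=(121+x/3,122+y/3);c,q=ray(m,[px]);print((c+q[0]*d[round(px[1]),round(px[0])]).round(4))
E
```

```text
([246.89999389648438, 214.8000030517578], [0.5601, 0.1362], [0.0165, 0.0349], 6.1)
([275.20001220703125, 209.89999389648438], [0.5573, 0.1656], [0.0198, 0.0346], 5.4)
[0.5558 0.1237 0.0459]
[0.5579 0.151  0.0466]
[0.5598 0.1696 0.0456]
[0.5834 0.1273 0.0471]
[0.5324 0.1261 0.0413]
```

```bash
python3 - <<'E'
from h import *
m,im,d=load("w2");p,M=np.array([.5259,.1758,.3996]),None
p2,M=pose()
def dp(px):
    c,q=ray(m,[px]);return c+q[0]*d[round(px[1]),round(px[0])]
for P in([.53,.137,.04],[.525,.136,.04],[.518,.135,.04],[.512,.135,.04],[.59,.139,.04],[.597,.14,.04]):
    print(P,dp(proj(m,[P])[0]).round(4))
for x,y in[(320,400),(340,400),(325,410),(640,405),(620,405),(630,415)]:
    px=(121+x/3,122+y/3);print("finger",(M.T@(dp(px)-p2)).round(4))
go([.56,.1362,.1],ydir=[.9945,.1045])
E
```

```text
[0.53, 0.137, 0.04] [0.5308 0.1366 0.0368]
[0.525, 0.136, 0.04] [0.5314 0.1324 0.0125]
[0.518, 0.135, 0.04] [0.5238 0.1313 0.0124]
[0.512, 0.135, 0.04] [0.5195 0.1297 0.001 ]
[0.59, 0.139, 0.04] [0.5887 0.1394 0.043 ]
[0.597, 0.14, 0.04] [6.148e-01 1.352e-01 5.000e-04]
finger [ 0.0107 -0.0263  0.1643]
finger [ 0.0102 -0.0235  0.1653]
finger [ 0.0105 -0.0252  0.1616]
finger [0.0103 0.0209 0.163 ]
finger [0.0105 0.0179 0.1627]
finger [0.0103 0.019  0.16  ]
shift [-0.0496, -0.0494, 0.1927] turn [0.0021, -0.0012, 1.3224] | TCP [0.56  0.136 0.255]
```

Call:
jog_arm(series=[-0.05, -0.05, 0.1, 0, 0, 1, -0.05, -0.05, 0.1, 0, 0, 1, -0.05, -0.05, 0.1, 0, 0, 1, -0.05, -0.05, 0.1, 0, 0, 1, -0.05, -0.05, 0.1, 0, 0, 1, -0.05, -0.05, 0.1, 0, 0, 1, -0.05, -0.05, 0.1, 0, 0, 1, -0.05, -0.05, 0.1, 0, 0, 1, -0.05, -0.05, 0.1, 0, 0, 1, -0.05, -0.05, 0.1, 0, 0, 1], jaw=0.8)

```text
clock: 8.3
position: [0.5601, 0.1379, 0.3235]
tool_rot: [-1.677, -2.655, -0.002]
force: [0.3, 0.3, -0.4]
opening: 0.797
grip_force: 0.0
```

```bash
python3 - <<'E'
from h import *
go([.56,.1362,.1],ydir=[.9945,.1045])
E
```

```text
shift [-0.0021, -0.0012, 0.0914] turn [-0.0002, -0.0019, 0.3242] | TCP [0.56  0.136 0.255]
```

Call:
jog_arm(series=[-0.002, -0.001, 0.09, 0, 0, 0.324, -0.002, -0.001, 0.09, 0, 0, 0.324, -0.002, -0.001, 0.09, 0, 0, 0.324, -0.002, -0.001, 0.09, 0, 0, 0.324, -0.002, -0.001, 0.09, 0, 0, 0.324, -0.002, -0.001, 0.09, 0, 0, 0.324, -0.002, -0.001, 0.09, 0, 0, 0.324])

```text
clock: 8.88
position: [0.5607, 0.1343, 0.2576]
tool_rot: [-2.099, -2.337, -0.005]
force: [-0.3, 0.1, -0.4]
opening: 0.801
grip_force: 0.0
```

```bash
python3 - <<'E'
from h import *
m,im,d=shot("wrist","w3")
for g in glass(m,im,[.56,.1362,.046],.046,200):print(g)
q=proj(m,[[.56,.1362,.046]])[0];print(q,pose()[0])
E
```

```text
([278.5, 233.5], [0.5597, 0.1357], [0.0352, 0.0171], 6.0)
([279.0, 185.5], [0.557, 0.1645], [0.0353, 0.019], 6.0)
[279.04926628 232.93075323] [0.56062878 0.1341021  0.25763339]
```

View pics/w3.png

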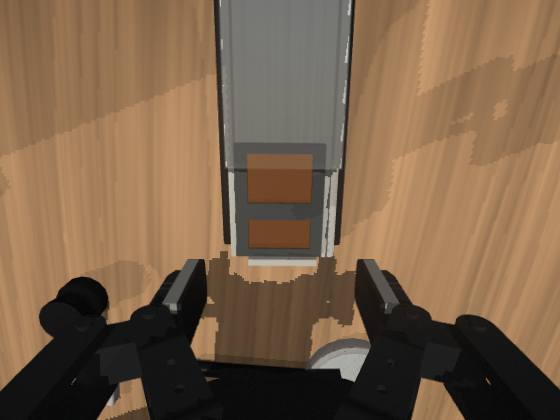

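Call:
jog_arm(series=[0.0024, -0.001, 0.03, 0, 0, 0, 0.0024, -0.001, 0.045, 0, 0, 0, 0.0024, -0.001, 0.055, 0, 0, 0, 0.0024, -0.001, 0.06, 0, 0, 0, 0.0024, -0.001, 0.06, 0, 0, 0, 0.0024, -0.001, 0.06, 0, 0, 0, 0.0024, -0.001, 0.06, 0, 0, 0])

```text
clock: 9.52
position: [0.5597, 0.1356, 0.2124]
tool_rot: [-2.103, -2.333, -0.003]
force: [0.1, 0.3, 0.4]
opening: 0.798
grip_force: 0.0
```

Call:
jog_arm(series=[0, 0, 0, 0, 0, 0, 0, 0, 0, 0, 0, 0, 0, 0, 0, 0, 0, 0, 0, 0, 0, 0, 0, 0, 0, 0, 0, 0, 0, 0, 0, 0, 0, 0, 0, 0], jaw=0.5, force=20)

```text
clock: 10.02
position: [0.5601, 0.1357, 0.2132]
tool_rot: [2.103, 2.333, 0.006]
force: [0.2, 0.2, 6.5]
opening: 0.577
grip_force: 23.9
```

```bash
python3 - <<'E'
from h import *
m,im,d=shot("wrist","w4");p,M=pose();print(p,r.get_obs()["opening"])
Rm=R.from_rotvec(np.ravel(m["rvec"])).as_matrix();v,u=np.mgrid[150:330,100:460];px=np.c_[u.ravel(),v.ravel()]
c,q=ray(m,px);P=(c+q*d[150:330,100:460].reshape(-1,1)-p)@M
k=(abs(P[:,1])>.02)&(abs(P[:,1])<.045)&(P[:,0]>0)&(P[:,0]<.0115)&(P[:,2]>.12)&(P[:,2]<.175);print([np.percentile(P[k&(s*P[:,1]>0),2],[50,95,100]).round(4).tolist() for s in(1,-1)])
cv2.imwrite("pics/w4z.png",cv2.resize(im[150:330,150:410],None,fx=3,fy=3,interpolation=cv2.INTER_CUBIC)[:,:,::-1])
E
```

```text
[0.5600465  0.13571795 0.21316722] 0.5743384201347277
[[0.141, 0.1664, 0.1749], [0.1411, 0.1659, 0.1717]]
```

View pics/w4z.png

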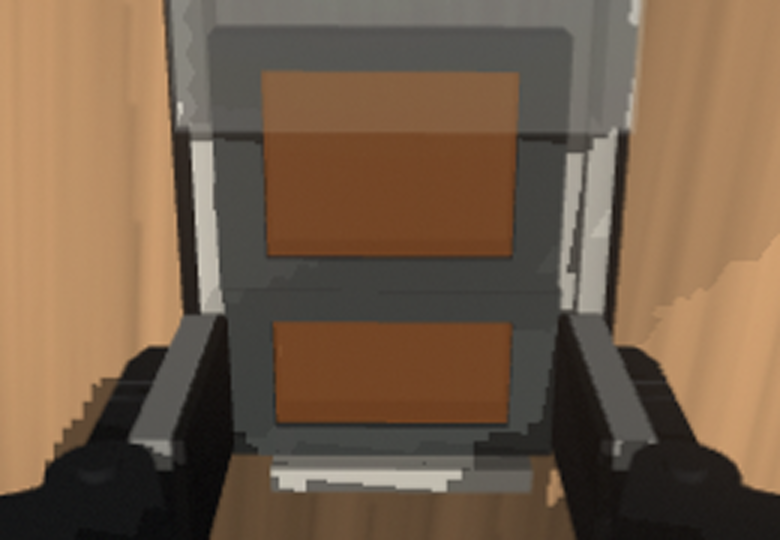

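The short filter is gripped (opening 49 mm), with its frame between the pads at crop y≈390. Lifting.

Call:
jog_arm(series=[0, 0, 0, 0, 0, 0, 0, 0, 0, 0, 0, 0, 0, 0, -0.01, 0, 0, 0, 0, 0, -0.02, 0, 0, 0, 0, 0, -0.04, 0, 0, 0, 0, 0, -0.07, 0, 0, 0, 0, 0, -0.12, 0, 0, 0, 0, 0, -0.17, 0, 0, 0, 0, 0, -0.22, 0, 0, 0, 0, 0, -0.22, 0, 0, 0, 0, 0, -0.22, 0, 0, 0], force=40)

```text
clock: 10.98
position: [0.5595, 0.1353, 0.3798]
tool_rot: [2.102, 2.332, 0.009]
force: [-0.5, 0.3, -0.5]
opening: 0.566
grip_force: 41.8
```

```bash
python3 - <<'E'
from h import *
m,im,d=shot("wrist","w5");p,M=pose();o=r.get_obs();print(p,o["opening"],o["grip_force"],o["joints"].round(3))
for g in glass(m,im,p+M[:,2]*.16,p[2]-.163,200):print(g)
print("expected px",proj(m,[p+M[:,2]*.165])[0])
cv2.imwrite("pics/w5z.png",im[:,:,::-1])
go([.5,-.2,.3],ydir=[np.cos(np.radians(77.7)),np.sin(np.radians(77.7))])
E
```

```text
[0.55902189 0.13535428 0.37773569] 0.5665328036144737 41.81484639644623 [-0.436  0.457  0.238  1.682 -0.125  1.015 -0.051]
([279.8999938964844, 273.3999938964844], [0.56, 0.1365], [0.0167, 0.0349], 4.5)
([278.5, 153.0], [0.5538, 0.1909], [0.0148, 0.0081], 5.8)
expected px [278.26229178 273.02520732]
shift [-0.4364, -0.1244, -0.1041] turn [0.0027, -0.0005, -1.1959] | TCP [ 0.5   -0.2    0.455]
```

View pics/w5z.png

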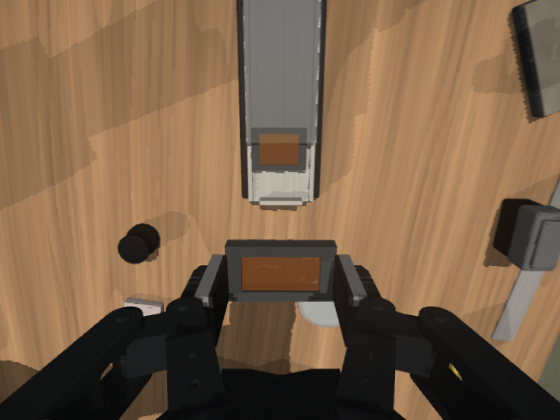

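The short filter hangs square in the grip. The wheel still has to be turned first, so I'll put the filter back in its place and free the gripper.

Call:
jog_arm(series=[0, 0, 0.05, 0, 0, 0, 0, 0, 0.1, 0, 0, 0, 0, 0, 0.15, 0, 0, 0, 0, 0, 0.18, 0, 0, 0, 0, 0, 0.2, 0, 0, 0, 0, 0, 0.21, 0, 0, 0, 0, 0, 0.219, 0, 0, 0, 0, 0, 0.2195, 0, 0, 0, 0, 0, 0.2195, 0, 0, 0])

```text
clock: 11.78
position: [0.5581, 0.1357, 0.2129]
tool_rot: [-2.101, -2.331, 0.001]
force: [-7.6, -0.1, 18.1]
opening: 0.562
grip_force: 59.8
```

Call:
jog_arm(series=[0, 0, 0, 0, 0, 0, 0, 0, 0, 0, 0, 0, 0, 0, 0, 0, 0, 0, 0, 0, 0, 0, 0, 0, 0, 0, 0, 0, 0, 0, 0, 0, -0.04, 0, 0, 0, 0, 0, -0.08, 0, 0, 0, 0, 0, -0.13, 0, 0, 0, 0, 0, -0.18, 0, 0, 0, 0, 0, -0.22, 0, 0, 0, 0, 0, -0.22, 0, 0, 0], jaw=0.8, force=20)

```text
clock: 12.7
position: [0.5607, 0.1352, 0.3835]
tool_rot: [2.101, 2.33, 0.015]
force: [1.7, -0.2, 0.5]
opening: 0.798
grip_force: 0.0
```

```bash
python3 - <<'E'
from h import *
m,im,d=shot("wrist","w6");p,M=pose();print(p)
for g in glass(m,im,[.56,.1362,.046],.046,100):print(g)
go([.47,-.235,.245],ydir=[np.cos(np.radians(77.7)),np.sin(np.radians(77.7))])
E
```

```text
[0.56012695 0.13526084 0.38052846]
([273.5, 183.5], [0.5577, 0.1358], [0.0347, 0.0165], 5.7)
([276.0, 152.0], [0.5571, 0.1656], [0.0346, 0.0184], 5.7)
shift [-0.4786, -0.1703, -0.0284] turn [0.0073, 0.002, -1.1962] | TCP [ 0.47  -0.235  0.4  ]
```

Call:
jog_arm(series=[-0.479, -0.17, -0.028, 0.007, 0.002, -1, -0.479, -0.17, -0.028, 0.007, 0.002, -1, -0.479, -0.17, -0.028, 0.007, 0.002, -1, -0.479, -0.17, -0.028, 0.007, 0.002, -1, -0.479, -0.17, -0.028, 0.007, 0.002, -1, -0.479, -0.17, -0.028, 0.007, 0.002, -1, -0.479, -0.17, -0.028, 0.007, 0.002, -1, -0.479, -0.17, -0.028, 0.007, 0.002, -1, -0.479, -0.17, -0.028, 0.007, 0.002, -1, -0.479, -0.17, -0.028, 0.007, 0.002, -1, -0.479, -0.17, -0.028, 0.007, 0.002, -1, -0.479, -0.17, -0.028, 0.007, 0.002, -1], jaw=0.4)

```text
clock: 13.75
position: [0.469, -0.2363, 0.3964]
tool_rot: [-0.659, -3.063, 0.003]
force: [-0.3, 0.9, 0.3]
opening: 0.403
grip_force: 0.0
```

Call:
jog_arm(series=[0, 0, 0, 0, 0, -0.196, 0, 0, 0, 0, 0, -0.196, 0, 0, 0, 0, 0, -0.196, 0, 0, 0, 0, 0, -0.196])

```text
clock: 14.08
position: [0.4701, -0.2338, 0.3969]
tool_rot: [-0.337, -3.116, 0.001]
force: [0.7, 0.5, 0.6]
opening: 0.399
grip_force: 0.0
```

```bash
python3 - <<'E'
from h import *
m,im,d=shot("wrist","w7");p,M=pose();print(p,M.round(3).tolist())
q=proj(m,[[.5455,-.244,.05]])[0];print(q)
x,y=q.astype(int);x0=max(0,x-140);y0=max(0,y-105);print(x0,y0)
cv2.imwrite("pics/w7z.png",cv2.resize(im[y0:y0+210,x0:x0+280],None,fx=2.8,fy=2.8,interpolation=cv2.INTER_CUBIC)[:,:,::-1])
E
```

```text
[ 0.47005787 -0.23402587  0.3970981 ] [[-0.977, 0.214, -0.007], [0.214, 0.977, -0.0], [0.007, -0.002, -1.0]]
[287.83017626 254.9575768 ]
147 149
```

View pics/w7z.png

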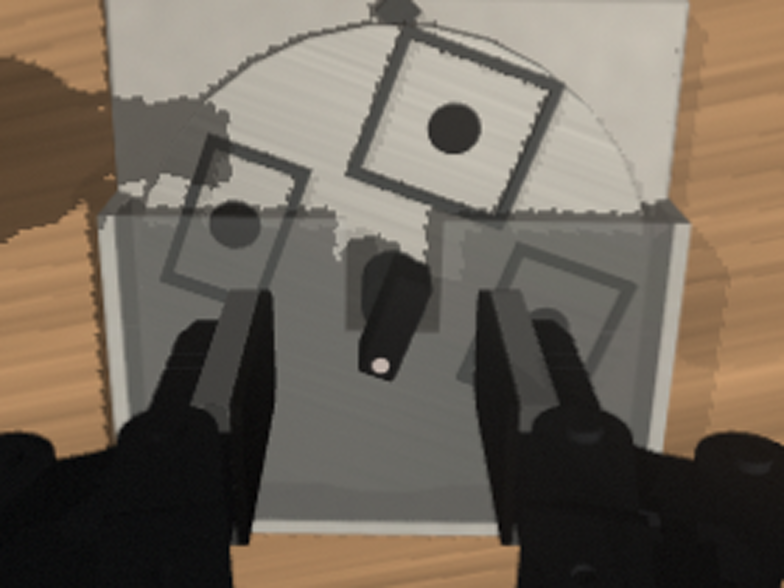

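The wheel view shows dots at long (454,128), short (235,225) and mid (≈547,332), the pointer at (396,8), and the knob with its white dot at (380,366).

```bash
python3 - <<'E'
from h import *
m,im,d=load("w7")
f=lambda x,y:(147+x/2.8,149+y/2.8)
L,S,Mi=onz(m,[f(454,128),f(235,225),f(547,330)],.030)[:,:2]
c=(S+Mi)/2;print("c",c,"L",L,"S",S,"M",Mi)
for n,P in(("L",L),("S",S),("M",Mi)):v=P-c;print(n,np.degrees(np.arctan2(v[1],v[0]))%360,np.linalg.norm(v))
# depth-refined knob top
Rm=R.from_rotvec(m["rvec"]).as_matrix();v,u=np.mgrid[200:320,230:340];C,q=ray(m,np.c_[u.ravel(),v.ravel()]);P=C+q*d[200:320,230:340].reshape(-1,1)
k=(abs(P[:,2]-.0745)<.004)&(np.linalg.norm(P[:,:2]-c,axis=1)<.05);Q=P[k][:,:2];print(k.sum(),P[k][:,2].mean())
rc=cv2.minAreaRect((Q*1e4).astype(np.float32));b=cv2.boxPoints(rc)/1e4;e=[b[1]-b[0],b[2]-b[1]];i=np.argmax([np.linalg.norm(t) for t in e]);print("knob",b.mean(0),[np.linalg.norm(t) for t in e],np.degrees(np.arctan2(e[i][1],e[i][0])))
p=onz(m,[f(396,8)],.03)[0];print("pointer ang",np.degrees(np.arctan2(p[1]-b.mean(0)[1],p[0]-b.mean(0)[0]))%360,p)
# box edges sides
B=onz(m,[f(106,60),f(103,170),f(688,40),f(672,190)],.03);print(B.round(4).tolist())
B=onz(m,[f(260,521),f(520,530)],.044);w=B[1]-B[0];print("back edge ang",np.degrees(np.arctan2(w[1],w[0])),B.mean(0))
K=onz(m,[f(380,366)],.074)[0];print("dot",K)
E
```

```text
c [ 0.54737965 -0.24412834] L [ 0.49204643 -0.20938188] S [ 0.51207342 -0.29943318] M [ 0.58268588 -0.1888235 ]
L 147.8732607024524 0.0653382129327386
S 237.4461193340958 0.06561368019122758
M 57.44611933409582 0.06561368019122758
542 0.07424023038080968
knob [ 0.54580414 -0.24472478] [np.float32(0.039838873), np.float32(0.014148794)] -32.735126
pointer ang 167.0598928854296 [ 0.44355299 -0.2212308   0.03      ]
[[0.4392, -0.3291, 0.03], [0.4796, -0.3428, 0.03], [0.4776, -0.1195, 0.03], [0.5342, -0.1324, 0.03]]
back edge ang 75.19185067059779 [ 0.65058291 -0.26795352  0.044     ]
dot [ 0.55933761 -0.25261456  0.074     ]
```

```bash
python3 - <<'E'
from h import *
print(r.get_obs()["joints"].round(3))
a=np.radians(57.4)
go([.546,-.2445,.068],ydir=[np.cos(a),np.sin(a)])
E
```

```text
[ 0.397  0.357  0.025  1.773 -0.007  1.018  1.778]
shift [-0.1035, 0.0084, 0.2314] turn [-0.0027, -0.0064, 0.3371] | TCP [ 0.546 -0.244  0.223]
```

Call:
jog_arm(series=[-0.1035, 0.0084, 0.08, -0.003, -0.006, 0.337, -0.1035, 0.0084, 0.1, -0.003, -0.006, 0.337, -0.1035, 0.0084, 0.12, -0.003, -0.006, 0.337, -0.1035, 0.0084, 0.15, -0.003, -0.006, 0.337, -0.1035, 0.0084, 0.18, -0.003, -0.006, 0.337, -0.1035, 0.0084, 0.21, -0.003, -0.006, 0.337, -0.1035, 0.0084, 0.225, -0.003, -0.006, 0.337, -0.1035, 0.0084, 0.231, -0.003, -0.006, 0.337, -0.1035, 0.0084, 0.231, -0.003, -0.006, 0.337, -0.1035, 0.0084, 0.231, -0.003, -0.006, 0.337])

```text
clock: 14.97
position: [0.5461, -0.2457, 0.2247]
tool_rot: [0.88, 3.014, -0.001]
force: [0.5, 0.0, 1.6]
opening: 0.397
grip_force: 0.0
```

Call:
jog_arm(series=[0, 0, 0, 0, 0, 0, 0, 0, 0, 0, 0, 0, 0, 0, 0, 0, 0, 0, 0, 0, 0, 0, 0, 0, 0, 0, 0, 0, 0, 0, 0, 0, 0, 0, 0, 0, 0, 0, 0, 0, 0, 0, 0, 0, 0, 0, 0, 0], jaw=0, force=30)

```text
clock: 15.63
position: [0.5469, -0.2448, 0.2255]
tool_rot: [0.877, 3.013, 0.002]
force: [2.2, 4.6, 6.3]
opening: 0.245
grip_force: 29.8
```

Call:
jog_arm(series=[0, 0, 0, 0, 0, 0, 0, 0, 0, 0, 0, 0, 0, 0, 0, 0, 0, 0, 0, 0, -0.006, 0, 0, 0, 0, 0, -0.006, 0, 0, 0], jaw=0.4)

```text
clock: 16.05
position: [0.5457, -0.2462, 0.229]
tool_rot: [0.88, 3.015, -0.001]
force: [0.7, -1.0, -0.2]
opening: 0.399
grip_force: 0.0
```

```bash
python3 - <<'E'
from h import *
m,im,d=shot("wrist","w8");p,M=pose();print(p,r.get_obs()["opening"])
v,u=np.mgrid[0:420,0:560];C,q=ray(m,np.c_[u.ravel(),v.ravel()]);P=C+q*d.reshape(-1,1);ok=d.ravel()>.02
c=np.array([.5463,-.2447])
for lo,hi in((.067,.078),(.05,.067)):
    k=ok&(P[:,2]>lo)&(P[:,2]<hi)&(np.linalg.norm(P[:,:2]-c,axis=1)<.03)
    T=(P-p)@M;k&=abs(T[:,1])<.0155
    if k.sum()<20:print(k.sum());continue
    rc=cv2.minAreaRect((P[k][:,:2]*1e4).astype(np.float32));b=cv2.boxPoints(rc)/1e4;e=[b[1]-b[0],b[2]-b[1]];i=np.argmax([np.linalg.norm(t) for t in e]);print(lo,k.sum(),"knob",b.mean(0),[np.linalg.norm(t).round(4) for t in e],np.degrees(np.arctan2(e[i][1],e[i][0])), "tool",T[k].min(0).round(4),T[k].max(0).round(4))
E
```

```text
[ 0.54570092 -0.24613823  0.22880646] 0.39621101015810717
0.067 2859 knob [ 0.545722   -0.24450143] [np.float32(0.0411), np.float32(0.0141)] -32.81591 tool [-0.0195 -0.0056  0.1523] [0.0216 0.0086 0.1618]
0.05 734 knob [ 0.5407114 -0.2416996] [np.float32(0.0293), np.float32(0.0237)] -30.299738 tool [-0.0082 -0.0105  0.1618] [0.0214 0.0132 0.1788]
```

Call:
jog_arm(series=[0, 0.002, 0, 0, 0, 0, 0, 0.002, 0, 0, 0, 0, 0, 0.002, 0, 0, 0, 0, 0, 0.002, 0, 0, 0, 0, 0, 0.002, 0, 0, 0, 0, 0, 0.002, 0, 0, 0, 0, 0, 0.002, 0, 0, 0, 0], jaw=0, force=30)

```text
clock: 16.68
position: [0.5467, -0.2441, 0.2285]
tool_rot: [0.879, 3.015, 0.0]
force: [0.1, 1.7, 3.9]
opening: 0.155
grip_force: 30.5
```

Call:
jog_arm(series=[0, 0, 0, 0, 0, 0.08, 0, 0, 0, 0, 0, 0.16, 0, 0, 0, 0, 0, 0.24, 0, 0, 0, 0, 0, 0.32, 0, 0, 0, 0, 0, 0.4, 0, 0, 0, 0, 0, 0.48, 0, 0, 0, 0, 0, 0.56, 0, 0, 0, 0, 0, 0.64, 0, 0, 0, 0, 0, 0.72, 0, 0, 0, 0, 0, 0.8, 0, 0, 0, 0, 0, 0.88, 0, 0, 0, 0, 0, 0.95, 0, 0, 0, 0, 0, 1, 0, 0, 0, 0, 0, 1])

```text
clock: 17.85
position: [0.5462, -0.2444, 0.2284]
tool_rot: [-2.273, -2.168, 0.001]
force: [-2.0, 1.2, 4.6]
opening: 0.157
grip_force: 30.8
```

Call:
jog_arm(series=[0, 0, 0, 0, 0, 0.08, 0, 0, 0, 0, 0, 0.15, 0, 0, 0, 0, 0, 0.18, 0, 0, 0, 0, 0, 0.18, 0, 0, 0, 0, 0, 0.18])

```text
clock: 18.27
position: [0.5461, -0.2445, 0.2284]
tool_rot: [-2.464, -1.948, 0.001]
force: [-1.5, 2.2, 5.3]
opening: 0.156
grip_force: 30.9
```

Call:
jog_arm(series=[0, 0, 0, 0, 0, 0, 0, 0, 0, 0, 0, 0, 0, 0, 0, 0, 0, 0, 0, 0, -0.05, 0, 0, 0, 0, 0, -0.1, 0, 0, 0, 0, 0, -0.15, 0, 0, 0, 0, 0, -0.2, 0, 0, 0, 0, 0, -0.2, 0, 0, 0, 0, 0, -0.2, 0, 0, 0], jaw=0.8, force=20)

```text
clock: 19.02
position: [0.5467, -0.245, 0.3807]
tool_rot: [2.46, 1.946, 0.004]
force: [0.1, -0.3, -1.0]
opening: 0.803
grip_force: 0.0
```

```bash
cat >> h.py <<'E'
def dots(m,im,ctr,z=.03):
    """dark round marks at ~65 mm from the wheel axis -> world xy, angle"""
    g=im.max(2);k=(g<75).astype(np.uint8);k=cv2.morphologyEx(k,cv2.MORPH_OPEN,np.ones((3,3)));out=[]
    for c in cv2.findContours(k,cv2.RETR_LIST,2)[0]:
        a=cv2.contourArea(c);(x,y),rad=cv2.minEnclosingCircle(c)
        if a<40 or a<.65*np.pi*rad*rad:continue
        P=onz(m,[(x,y)],z)[0][:2];v=P-ctr;n=np.linalg.norm(v)
        if .05<n<.08:out.append((np.round([x,y],1).tolist(),P.round(4).tolist(),round(n,4),round(float(np.degrees(np.arctan2(v[1],v[0]))%360),1)))
    return out
E
python3 - <<'E'
from h import *
p,M=pose();print(p,r.get_obs()["joints"].round(2))
c=np.array([.5462,-.2445])
for n in("wrist","top"):
    m,im,d=shot(n,"x1"+n)
    print(n,dots(m,im,c))
E
```

```text
[ 0.54671996 -0.24499276  0.38071722] [ 0.05  0.53  0.54  1.62 -0.3   1.07  0.44]
wrist [([343.3, 179.7], [0.6092, -0.2597], np.float64(0.0648), 346.4), ([211.1, 179.3], [0.4828, -0.229], np.float64(0.0652), 166.2)]
top []
```

The short pocket is now at 166°, facing the loading side. Going back for the short filter.

```bash
python3 - <<'E'
from h import *
a=np.radians(5.8)
go([.5582,.1358,.12],ydir=[np.cos(a),np.sin(a)])
E
```

```text
shift [0.4966, -0.1011, 0.1369] turn [-0.0004, -0.0001, -0.3185] | TCP [0.558 0.136 0.275]
```

Call:
jog_arm(series=[0.497, -0.101, 0, 0, 0, -0.3185, 0.497, -0.101, 0, 0, 0, -0.3185, 0.497, -0.101, 0, 0, 0, -0.3185, 0.497, -0.101, 0, 0, 0, -0.3185, 0.497, -0.101, 0, 0, 0, -0.3185, 0.497, -0.101, 0, 0, 0, -0.3185, 0.497, -0.101, 0.05, 0, 0, -0.3185, 0.497, -0.101, 0.08, 0, 0, -0.3185, 0.497, -0.101, 0.12, 0, 0, -0.3185, 0.497, -0.101, 0.137, 0, 0, -0.3185, 0.497, -0.101, 0.137, 0, 0, -0.3185, 0.497, -0.101, 0.137, 0, 0, -0.3185, 0.497, -0.101, 0.137, 0, 0, -0.3185])

```text
clock: 20.2
position: [0.5586, 0.1349, 0.2745]
tool_rot: [2.107, 2.33, -0.005]
force: [0.5, -0.5, 0.8]
opening: 0.801
grip_force: 0.0
```

```bash
python3 - <<'E'
from h import *
m,im,d=shot("wrist","w9");p,M=pose();print(p)
for g in glass(m,im,[.56,.1362,.046],.046,100):
    print(g)
    x,y=g[0];c,q=ray(m,[(x,y)]);print((c+q[0]*d[round(y),round(x)]).round(4))
# depth of frame at 4 corners of short filter
ax=np.array([-.1045,.9945]);ay=np.array([.9945,.1045]);ctr=np.array([.5577,.1358])
for sx in(-.011,.011):
    for sy in(-.021,.021):
        u,v=proj(m,[np.r_[ctr+ax*sx+ay*sy,.047]])[0];c,q=ray(m,[(u,v)]);print(sx,sy,(c+q[0]*d[round(v),round(u)]).round(4))
a=np.radians(5.8);go([.5577,.1358,.0578],ydir=[np.cos(a),np.sin(a)])
E
```

```text
[0.55903367 0.13420226 0.27564816]
([280.0, 224.5], [0.5577, 0.1346], [0.0351, 0.017], 5.7)
[0.5577 0.1352 0.0472]
([284.5, 178.5], [0.5575, 0.1646], [0.0353, 0.018], 5.7)
[0.5575 0.1647 0.0458]
-0.011 -0.021 [0.5382 0.1245 0.0511]
-0.011 0.021 [0.5795 0.1277 0.0486]
0.011 -0.021 [0.5359 0.1458 0.0507]
0.011 0.021 [0.5773 0.1492 0.0478]
shift [0.0025, -0.0016, 0.0838] turn [0.0002, 0.0018, -0.0019] | TCP [0.558 0.136 0.213]
```

Call:
jog_arm(series=[0.002, 0.003, 0.04, 0, 0, 0, 0.002, 0.003, 0.065, 0, 0, 0, 0.002, 0.003, 0.078, 0, 0, 0, 0.002, 0.003, 0.083, 0, 0, 0, 0.002, 0.003, 0.083, 0, 0, 0, 0.002, 0.003, 0.083, 0, 0, 0, 0.002, 0.003, 0.083, 0, 0, 0])

```text
clock: 20.83
position: [0.5614, 0.1371, 0.2145]
tool_rot: [2.106, 2.329, 0.003]
force: [0.8, 0.4, 0.4]
opening: 0.799
grip_force: 0.0
```

Call:
jog_arm(series=[0, 0, 0, 0, 0, 0, 0, 0, 0, 0, 0, 0, 0, 0, 0, 0, 0, 0, 0, 0, 0, 0, 0, 0, 0, 0, 0, 0, 0, 0, 0, 0, 0, 0, 0, 0], jaw=0.5, force=20)

```text
clock: 21.33
position: [0.5611, 0.1375, 0.2142]
tool_rot: [2.105, 2.33, 0.002]
force: [-0.9, -0.3, 6.0]
opening: 0.57
grip_force: 20.8
```

```bash
cat >> h.py <<'E'
def held(m,d,L,z=.165):
    """tool-frame depth samples over a held filter of length L"""
    p,M=pose()
    for sx in(-L/2+.003,L/2-.003):
        for sy in(-.021,.021):
            u,v=proj(m,[p+M@[sx,sy,z]])[0];c,q=ray(m,[(u,v)]);print((M.T@(c+q[0]*d[round(v),round(u)]-p)).round(4),end=" ")
    print()
E
python3 - <<'E'
from h import *
m,im,d=shot("wrist","w10");p,M=pose();print(p)
for g in glass(m,im,[.56,.1362,.046],.046,100):print(g)
held(m,d,.028)
E
```

```text
[0.56106168 0.13746104 0.21419921]
([280.20001220703125, 274.5], [0.5613, 0.1359], [0.0357, 0.0169], 6.7)
([278.0, 216.0], [0.5575, 0.1645], [0.0352, 0.0177], 5.7)
[-0.0114 -0.0211  0.1656] [-0.0123  0.0213  0.1669] [ 0.011 -0.021  0.165] [0.0099 0.0214 0.1674]
```

Call:
jog_arm(series=[0, 0, 0, 0, 0, 0, 0, 0, 0, 0, 0, 0, 0, 0, -0.01, 0, 0, 0, 0, 0, -0.03, 0, 0, 0, 0, 0, -0.06, 0, 0, 0, 0, 0, -0.1, 0, 0, 0, 0, 0, -0.15, 0, 0, 0, 0, 0, -0.15, 0, 0, 0, 0, 0, -0.15, 0, 0, 0], force=40)

```text
clock: 22.13
position: [0.5613, 0.1375, 0.3284]
tool_rot: [2.104, 2.329, 0.007]
force: [-0.3, 0.2, -0.2]
opening: 0.564
grip_force: 41.3
```

```bash
cat >> h.py <<'E'
def hold(name):
    m,im,d=shot("wrist",name);p,M=pose();o=r.get_obs();print("TCP",p.round(4),"open",o["opening"].round(3),"grip",o["grip_force"].round(1))
    for g in glass(m,im,p+M[:,2]*.165,p[2]-.166,90):
        P=np.r_[g[1],p[2]-.166];print(g,"in tool",(M.T@(P-p)).round(4),"ang-y",round(float(g[3]-np.degrees(np.arctan2(M[1,1],M[0,1])))%180,1))
    held(m,d,.028)
E
python3 - <<'E'
from h import *
hold("w11")
a=np.radians(76.3);go([.483,-.229,.12],ydir=[np.cos(a),np.sin(a)])
E
```

```text
Traceback (most recent call last):
  File "h.py", line 61, in hold
    m,im,d=shot("wrist",name);p,M=pose();o=r.get_obs();print("TCP",p.round(4),"open",o["opening"].round(3),"grip",o["grip_force"].round(1))
                                                                                     ^^^^^^^^^^^^^^^^^^
AttributeError: 'float' object has no attribute 'round'
```

```bash
sed -i 's/o\["opening"\].round(3)/o["opening"]/;s/o\["grip_force"\].round(1)/o["grip_force"]/' h.py
python3 - <<'E'
from h import *
hold("w11")
a=np.radians(76.3);go([.483,-.229,.12],ydir=[np.cos(a),np.sin(a)])
E
```

```text
TCP [0.5603 0.1377 0.3255] open 0.5634117630027129 grip 41.329226209782064
([280.5, 274.0], [0.5609, 0.137], [0.0349, 0.0166], 5.6) in tool [-0.0007  0.0005  0.166 ] ang-y 179.8
[-0.0115 -0.0211  0.1658] [-0.0119  0.0212  0.1664] [ 0.0109 -0.021   0.1653] [0.0108 0.0211 0.1655] 
shift [-0.4759, -0.152, 0.0674] turn [-0.0003, 0.0, -1.1749] | TCP [ 0.483 -0.229  0.275]
```

Call:
jog_arm(series=[-0.476, -0.152, 0, 0, 0, -1, -0.476, -0.152, 0, 0, 0, -1, -0.476, -0.152, 0, 0, 0, -1, -0.476, -0.152, 0, 0, 0, -1, -0.476, -0.152, 0, 0, 0, -1, -0.476, -0.152, 0, 0, 0, -1, -0.476, -0.152, 0, 0, 0, -1, -0.476, -0.152, 0, 0, 0, -1, -0.476, -0.152, 0, 0, 0, -1, -0.476, -0.152, 0, 0, 0, -1, -0.476, -0.152, 0, 0, 0, -1, -0.476, -0.152, 0, 0, 0, -1])

```text
clock: 23.23
position: [0.483, -0.2289, 0.3246]
tool_rot: [-0.661, -3.069, -0.001]
force: [0.3, 1.3, -0.6]
opening: 0.565
grip_force: 41.4
```

Call:
jog_arm(series=[0, 0, 0.03, 0, 0, -0.175, 0, 0, 0.06, 0, 0, -0.175, 0, 0, 0.067, 0, 0, -0.175, 0, 0, 0.067, 0, 0, -0.175, 0, 0, 0.067, 0, 0, -0.175, 0, 0, 0.067, 0, 0, -0.175])

```text
clock: 23.73
position: [0.484, -0.2286, 0.2764]
tool_rot: [0.376, 3.118, -0.001]
force: [0.3, 0.0, -0.5]
opening: 0.565
grip_force: 41.5
```

```bash
python3 - <<'E'
from h import *
hold("w12")
m,im,d=load("w12");print(dots(m,im,np.array([.5462,-.2445])))
p,M=pose();q=proj(m,[[.483,-.229,.03]])[0];print(q)
cv2.imwrite("pics/w12z.png",cv2.resize(im[130:330,140:420],None,fx=2.5,fy=2.5,interpolation=cv2.INTER_CUBIC)[:,:,::-1])
a=np.radians(76.3);go([.483,-.229,.05],ydir=[np.cos(a),np.sin(a)])
E
```

```text
TCP [ 0.484  -0.2288  0.2766] open 0.5601141535610666 grip 41.461022263392806
([280.5, 274.0], [0.4832, -0.2296], [0.0346, 0.0165], 76.2) in tool [ 0.0009 -0.0008  0.166 ] ang-y 179.9
[-0.0122 -0.0213  0.1669] [-0.0125  0.0214  0.1673] [ 0.0105 -0.0211  0.1659] [0.0097 0.0214 0.1676] 
[([280.0, 215.0], [0.483, -0.2299], np.float64(0.0648), 167.0)]
[281.27971494 214.67972279]
shift [0.0014, -0.0004, 0.0955] turn [-0.0006, 0.002, -0.0006] | TCP [ 0.483 -0.229  0.205]
```

Call:
jog_arm(series=[0, 0, 0.03, 0, 0, 0, 0, 0, 0.06, 0, 0, 0, 0, 0, 0.08, 0, 0, 0, 0, 0, 0.087, 0, 0, 0, 0, 0, 0.09, 0, 0, 0, 0, 0, 0.0925, 0, 0, 0, 0, 0, 0.0925, 0, 0, 0, 0, 0, 0.0925, 0, 0, 0])

```text
clock: 24.45
position: [0.4837, -0.2294, 0.2071]
tool_rot: [0.375, 3.117, -0.001]
force: [-0.1, -0.0, -1.2]
opening: 0.568
grip_force: 41.5
```

```bash
python3 - <<'E'
from h import *
hold("w13")
m,im,d=load("w13");cv2.imwrite("pics/w13z.png",cv2.resize(im[180:340,160:400],None,fx=3,fy=3,interpolation=cv2.INTER_CUBIC)[:,:,::-1])
E
```

```text
TCP [ 0.4837 -0.2294  0.2071] open 0.5612056854738887 grip 41.4661298354622
([280.5, 274.0], [0.4832, -0.2305], [0.0165, 0.0346], 76.2) in tool [ 0.0006 -0.0011  0.166 ] ang-y 179.9
[-0.0115 -0.0211  0.1658] [-0.012   0.0213  0.1666] [ 0.0103 -0.0212  0.1664] [0.0102 0.0213 0.1666]
```

View pics/w13z.png

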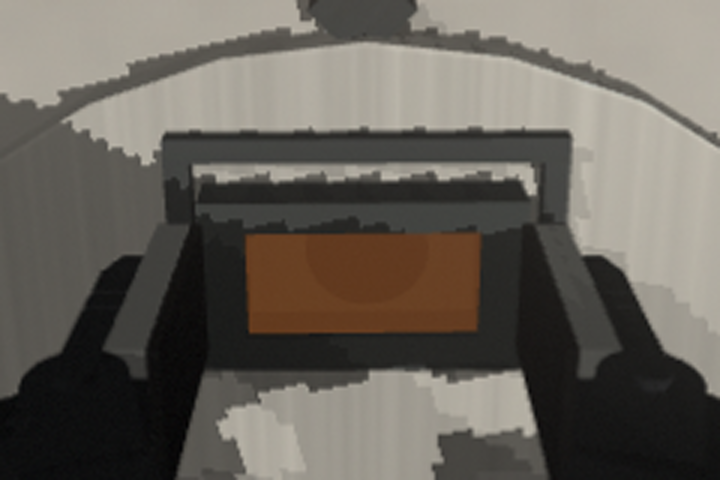

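The filter hangs just above its pocket, tangentially centred. The outer lip is at crop y≈133–165 and the filter's front edge at y≈203. I'll check the radial gap.

```bash
python3 - <<'E'
from h import *
m,im,d=load("w13");c=np.array([.5462,-.2445])
f=lambda x,y:(160+x/3,180+y/3)
for n,px,z in(("lip in",f(366,165),.0335),("lip out",f(366,132),.0335),("filt out top",f(366,203),.0411),("filt out bottom",f(366,183),.0331),("filt in top",f(366,369),.0411),("lipL out",f(163,150),.0335),("lipR out",f(572,150),.0335),("filtL",f(203,290),.041),("filtR",f(520,290),.041)):
    P=onz(m,[px],z)[0][:2];v=P-c;a=np.radians(166.6);e=np.array([np.cos(a),np.sin(a)]);print(n,"rad",(v@e).round(4),"tan",(v@[-e[1],e[0]]).round(4))
E
```

```text
lip in rad 0.0808 tan 0.0001
lip out rad 0.0863 tan 0.0001
filt out top rad 0.078 tan 0.0002
filt out bottom rad 0.0776 tan 0.0002
filt in top rad 0.0493 tan 0.0003
lipL out rad 0.0835 tan 0.0314
lipR out rad 0.0831 tan -0.0316
filtL rad 0.0634 tan 0.0252
filtR rad 0.0631 tan -0.0233
```

Call:
jog_arm(series=[0.001, 0, 0.0015, 0, 0, 0, 0.001, 0, 0.0025, 0, 0, 0, 0.001, 0, 0.0025, 0, 0, 0])

```text
clock: 24.75
position: [0.4829, -0.2292, 0.2054]
tool_rot: [0.375, 3.117, -0.001]
force: [-2.0, -0.4, 8.6]
opening: 0.563
grip_force: 42.6
```

Call:
jog_arm(series=[0, 0, 0, 0, 0, 0, 0, 0, 0, 0, 0, 0, 0, 0, 0, 0, 0, 0, 0, 0, 0, 0, 0, 0, 0, 0, -0.03, 0, 0, 0, 0, 0, -0.08, 0, 0, 0, 0, 0, -0.1, 0, 0, 0, 0, 0, -0.1, 0, 0, 0, 0, 0, -0.1, 0, 0, 0], jaw=0.75, force=20)

```text
clock: 25.5
position: [0.4828, -0.229, 0.28]
tool_rot: [0.375, 3.117, -0.001]
force: [-0.5, -0.2, 0.2]
opening: 0.751
grip_force: 0.0
```

```bash
cat >> h.py <<'E'
def seat(name,ang,L,near):
    m,im,d=shot("wrist",name);c=np.array([.5462,-.2445]);a=np.radians(ang);e=np.array([np.cos(a),np.sin(a)]);t=np.array([-e[1],e[0]])
    for g in glass(m,im,near,.036,100):
        v=np.array(g[1])-c;print(g,"rad",(v@e).round(4),"tan",(v@t).round(4))
    for sx in(-L/2+.004,L/2-.004):
        for sy in(-.021,.021):
            P=np.r_[c+e*(.065+sx)+t*sy,.038];u,v=proj(m,[P])[0];cc,q=ray(m,[(u,v)]);print((cc+q[0]*d[round(v),round(u)])[2].round(4),end=" ")
    print(pose()[0].round(3))
E
python3 - <<'E'
from h import *
seat("w14",166.5,.028,[.483,-.229,.036])
a=np.radians(76.7-20+ .0);
E
```

```text
([280.5, 218.0], [0.4834, -0.2304], [0.0343, 0.0159], 76.2) rad 0.0644 tan 0.0009
0.0389 0.0384 0.0384 0.0392 [ 0.482 -0.229  0.279]
```

The short filter is seated flat. Next I'll turn the wheel about 165° to bring the mid pocket round.

Call:
jog_arm(series=[0, 0, -0.05, 0, 0, 1, -0.086, 0, -0.05, 0, 0, 1, -0.086, 0, -0.05, 0, 0, 1, -0.086, 0, -0.05, 0, 0, 1, -0.086, 0, -0.05, 0, 0, 1, -0.086, 0, -0.05, 0, 0, 1, -0.086, 0, -0.05, 0, 0, 1, -0.086, 0, -0.05, 0, 0, 1, -0.086, 0, -0.05, 0, 0, 1, -0.086, 0, -0.05, 0, 0, 1], jaw=0.4)

```text
clock: 26.38
position: [0.5451, -0.2438, 0.3149]
tool_rot: [-1.885, -2.51, 0.002]
force: [0.7, 0.6, -0.2]
opening: 0.404
grip_force: 0.0
```

```bash
python3 - <<'E'
from h import *
a=np.radians(-13.4);print(r.get_obs()["joints"].round(2))
go([.546,-.2445,.0735],ydir=[np.cos(a),np.sin(a)])
E
```

```text
[ 0.14  0.57  0.39  1.7  -0.26  0.92  0.91]
shift [-0.0013, 0.0012, 0.1152] turn [-0.0027, -0.0002, 0.493] | TCP [ 0.546 -0.244  0.228]
```

Call:
jog_arm(series=[-0.001, 0.001, 0.02, -0.003, 0, 0.493, -0.001, 0.001, 0.04, -0.003, 0, 0.493, -0.001, 0.001, 0.05, -0.003, 0, 0.493, -0.001, 0.001, 0.06, -0.003, 0, 0.493, -0.001, 0.001, 0.09, -0.003, 0, 0.493, -0.001, 0.001, 0.11, -0.003, 0, 0.493, -0.001, 0.001, 0.115, -0.003, 0, 0.493, -0.001, 0.001, 0.115, -0.003, 0, 0.493, -0.001, 0.001, 0.115, -0.003, 0, 0.493])

```text
clock: 27.13
position: [0.5462, -0.2451, 0.2305]
tool_rot: [2.461, 1.949, 0.003]
force: [0.0, 0.1, 0.4]
opening: 0.398
grip_force: 0.0
```

Call:
jog_arm(series=[0, 0, 0, 0, 0, 0, 0, 0, 0, 0, 0, 0, 0, 0, 0, 0, 0, 0, 0, 0, 0, 0, 0, 0, 0, 0, 0, 0, 0, 0, 0, 0, 0, 0, 0, 0, 0, 0, 0, 0, 0, 0, 0, 0, 0, 0, 0, 0], jaw=0, force=30)

```text
clock: 27.8
position: [0.5455, -0.245, 0.2316]
tool_rot: [2.462, 1.948, 0.004]
force: [-3.9, 0.4, 6.4]
opening: 0.154
grip_force: 31.8
```

Call:
jog_arm(series=[0, 0, 0, 0, 0, 0.08, 0, 0, 0, 0, 0, 0.16, 0, 0, 0, 0, 0, 0.24, 0, 0, 0, 0, 0, 0.32, 0, 0, 0, 0, 0, 0.4, 0, 0, 0, 0, 0, 0.48, 0, 0, 0, 0, 0, 0.56, 0, 0, 0, 0, 0, 0.64, 0, 0, 0, 0, 0, 0.72, 0, 0, 0, 0, 0, 0.8, 0, 0, 0, 0, 0, 0.88, 0, 0, 0, 0, 0, 0.95, 0, 0, 0, 0, 0, 1, 0, 0, 0, 0, 0, 1])

```text
clock: 28.97
position: [0.5448, -0.2445, 0.2316]
tool_rot: [-3.107, -0.451, -0.002]
force: [-8.9, 3.7, 11.0]
opening: 0.16
grip_force: 32.4
```

Call:
jog_arm(series=[0, 0, 0, 0, 0, 0.08, 0, 0, 0, 0, 0, 0.16, 0, 0, 0, 0, 0, 0.24, 0, 0, 0, 0, 0, 0.32, 0, 0, 0, 0, 0, 0.4, 0, 0, 0, 0, 0, 0.48, 0, 0, 0, 0, 0, 0.56, 0, 0, 0, 0, 0, 0.64, 0, 0, 0, 0, 0, 0.72, 0, 0, 0, 0, 0, 0.8, 0, 0, 0, 0, 0, 0.88, 0, 0, 0, 0, 0, 0.95, 0, 0, 0, 0, 0, 1, 0, 0, 0, 0, 0, 1])

```text
clock: 30.13
position: [0.545, -0.2436, 0.2316]
tool_rot: [-2.915, 1.161, 0.0]
force: [-8.4, 7.7, 14.2]
opening: 0.152
grip_force: 32.8
```

```bash
python3 - <<'E'
from h import *
p,M=pose();print(p,r.get_obs()["joints"].round(2),np.degrees(np.arctan2(M[1,1],M[0,1])))
E
```

```text
[ 0.54504602 -0.24358847  0.23155883] [-0.18  0.9   1.04  1.79 -0.91  1.02 -1.1 ] -133.44540764079144
```

Call:
jog_arm(series=[0, 0, 0, 0, 0, 0.08, 0, 0, 0, 0, 0, 0.16, 0, 0, 0, 0, 0, 0.24, 0, 0, 0, 0, 0, 0.32, 0, 0, 0, 0, 0, 0.4, 0, 0, 0, 0, 0, 0.48, 0, 0, 0, 0, 0, 0.56, 0, 0, 0, 0, 0, 0.64, 0, 0, 0, 0, 0, 0.7, 0, 0, 0, 0, 0, 0.75, 0, 0, 0, 0, 0, 0.75, 0, 0, 0, 0, 0, 0.75])

```text
clock: 31.13
position: [0.5457, -0.2432, 0.2316]
tool_rot: [-2.252, 2.183, 0.002]
force: [-5.9, 9.1, 12.6]
opening: 0.156
grip_force: 32.6
```

Call:
jog_arm(series=[0, 0, 0, 0, 0, 0, 0, 0, 0, 0, 0, 0, 0, 0, 0, 0, 0, 0, 0, 0, -0.05, 0, 0, 0, 0, 0, -0.1, 0, 0, 0, 0, 0, -0.15, 0, 0, 0, 0, 0, -0.2, 0, 0, 0, 0, 0, -0.2, 0, 0, 0, 0, 0, -0.2, 0, 0, 0], jaw=0.8, force=20)

```text
clock: 31.88
position: [0.5458, -0.2456, 0.3831]
tool_rot: [-2.252, 2.185, -0.012]
force: [0.6, 0.5, -0.7]
opening: 0.803
grip_force: 0.0
```

```bash
python3 - <<'E'
from h import *
m,im,d=shot("wrist","w15");p,M=pose();print(p,r.get_obs()["joints"].round(2),np.degrees(np.arctan2(M[1,1],M[0,1])))
c=np.array([.5462,-.2445]);print(dots(m,im,c));print(glass(m,im,[.61,-.25,.036],.036,150))
m,im,d=shot("top","t15")
print(dots(m,im,c));print("tray glass",glass(m,im,[.56,.15,.046],.046,40))
E
```

```text
[ 0.54581117 -0.24494089  0.381191  ] [-0.26  0.81  1.3   1.62 -0.8   1.33 -1.96] -178.26275505712422
[([348.6, 183.8], [0.4811, -0.2464], np.float64(0.0651), 181.7)]
[]
[]
tray glass []
```

```bash
python3 - <<'E'
from h import *
a=np.radians(-94.6)
go([.5407,.3564,.225],ydir=[np.cos(a),np.sin(a)])
E
```

```text
shift [-0.8011, -0.0173, 0.0004] turn [-0.0031, -0.0022, -1.3945] | TCP [0.541 0.356 0.38 ]
```

Call:
jog_arm(series=[-0.801, -0.017, 0, -0.003, -0.002, -1, -0.801, -0.017, 0, -0.003, -0.002, -1, -0.801, -0.017, 0, -0.003, -0.002, -1, -0.801, -0.017, 0, -0.003, -0.002, -1, -0.801, -0.017, 0, -0.003, -0.002, -1, -0.801, -0.017, 0, -0.003, -0.002, -1, -0.801, -0.017, 0, -0.003, -0.002, -1, -0.801, -0.017, 0, -0.003, -0.002, -1, -0.801, -0.017, 0, -0.003, -0.002, -1, -0.801, -0.017, 0, -0.003, -0.002, -1, -0.801, -0.017, 0, -0.003, -0.002, -1, -0.801, -0.017, 0, -0.003, -0.002, -1, -0.801, -0.017, 0, -0.003, -0.002, -1, -0.801, -0.017, 0, -0.003, -0.002, -1, -0.801, -0.017, 0, -0.003, -0.002, -1, -0.801, -0.017, 0, -0.003, -0.002, -1, -0.801, -0.017, 0, -0.003, -0.002, -1], jaw=0.45)

```text
clock: 33.4
position: [0.54, 0.3576, 0.3779]
tool_rot: [3.044, -0.763, -0.003]
force: [-0.7, -1.2, 0.2]
opening: 0.449
grip_force: 0.0
```

```bash
python3 - <<'E'
from h import *
p,M=pose();print(p,r.get_obs()["joints"].round(2))
a=np.radians(-94.6)
go([.5407,.3564,.0805],ydir=[np.cos(a),np.sin(a)])
m,im,d=shot("wrist","w16");print("tray glass",glass(m,im,[.557,.165,.046],.046,120))
E
```

```text
[0.53995813 0.35755624 0.3779315 ] [-1.18  0.82  1.16  1.48 -0.75  1.34 -2.02]
shift [0.0018, 0.0002, 0.1899] turn [0.0033, 0.0015, -0.3923] | TCP [0.541 0.356 0.236]
tray glass [([469.0, 64.5], [0.5573, 0.1633], [0.0167, 0.0366], 6.6)]
```

Call:
jog_arm(series=[0.002, 0, 0.02, 0.003, 0.0015, -0.392, 0.002, 0, 0.05, 0.003, 0.0015, -0.392, 0.002, 0, 0.09, 0.003, 0.0015, -0.392, 0.002, 0, 0.11, 0.003, 0.0015, -0.392, 0.002, 0, 0.13, 0.003, 0.0015, -0.392, 0.002, 0, 0.16, 0.003, 0.0015, -0.392, 0.002, 0, 0.18, 0.003, 0.0015, -0.392, 0.002, 0, 0.19, 0.003, 0.0015, -0.392, 0.002, 0, 0.19, 0.003, 0.0015, -0.392, 0.002, 0, 0.19, 0.003, 0.0015, -0.392])

```text
clock: 34.28
position: [0.5422, 0.3547, 0.2381]
tool_rot: [-3.137, 0.132, -0.004]
force: [-0.1, 0.1, 1.0]
opening: 0.449
grip_force: 0.0
```

Call:
jog_arm(series=[0, 0, 0, 0, 0, 0, 0, 0, 0, 0, 0, 0, 0, 0, 0, 0, 0, 0, 0, 0, 0, 0, 0, 0, 0, 0, 0, 0, 0, 0, 0, 0, 0, 0, 0, 0, 0, 0, 0, 0, 0, 0, 0, 0, 0, 0, 0, 0], jaw=0, force=30)

```text
clock: 34.95
position: [0.5423, 0.356, 0.239]
tool_rot: [-3.134, 0.13, -0.006]
force: [0.6, 3.8, 5.8]
opening: 0.103
grip_force: 29.5
```

```bash
python3 - <<'E'
from h import *
p,M=pose();print(p,M.round(3).tolist())
u=-np.array([np.cos(np.radians(85)),np.sin(np.radians(85)),0]);a0=np.arctan2(.045,.2308);L=np.hypot(.045,.2308)
for th in (.1,.3,.55):
    D=u*L*(np.cos(a0)-np.cos(a0+th))+np.array([0,0,L*(np.sin(a0+th)-np.sin(a0))]);print(th,(M.T@D/.75).round(4).tolist())
E
```

```text
[0.54226134 0.35604282 0.23903892] [[0.997, -0.083, 0.004], [-0.083, -0.997, 0.004], [0.004, -0.005, -1.0]]
0.1 [0.0001, 0.0074, -0.0305]
0.3 [0.0002, 0.0311, -0.0884]
0.55 [0.0002, 0.076, -0.1524]
```

Gripped. Same arc with the sign of y flipped.

Call:
jog_arm(series=[0, 0.003, -0.015, 0, 0, 0, 0, 0.0074, -0.0305, 0, 0, 0, 0, 0.012, -0.045, 0, 0, 0, 0, 0.0178, -0.06, 0, 0, 0, 0, 0.024, -0.0745, 0, 0, 0, 0, 0.0311, -0.0884, 0, 0, 0, 0, 0.039, -0.102, 0, 0, 0, 0, 0.0472, -0.1153, 0, 0, 0, 0, 0.0563, -0.128, 0, 0, 0, 0, 0.0658, -0.1405, 0, 0, 0, 0, 0.0761, -0.1523, 0, 0, 0, 0, 0.0761, -0.1523, 0, 0, 0, 0, 0.0761, -0.1523, 0, 0, 0, 0, 0.0761, -0.1523, 0, 0, 0, 0, 0.0761, -0.1523, 0, 0, 0, 0, 0.0761, -0.1523, 0, 0, 0, 0, 0.0761, -0.1523, 0, 0, 0, 0, 0.0761, -0.1523, 0, 0, 0, 0, 0.0761, -0.1523, 0, 0, 0])

```text
clock: 36.53
position: [0.5365, 0.3007, 0.3527]
tool_rot: [-3.132, 0.126, -0.003]
force: [-0.7, 9.2, 6.2]
opening: 0.104
grip_force: 29.6
```

Call:
jog_arm(series=[0, -0.0103, 0.0118, 0, 0, 0, 0, -0.0198, 0.0243, 0, 0, 0, 0, -0.0289, 0.037, 0, 0, 0, 0, -0.0371, 0.05, 0, 0, 0, 0, -0.045, 0.0639, 0, 0, 0, 0, -0.0521, 0.0778, 0, 0, 0, 0, -0.0583, 0.0923, 0, 0, 0, 0, -0.0641, 0.1073, 0, 0, 0, 0, -0.0687, 0.1218, 0, 0, 0, 0, -0.0731, 0.1373, 0, 0, 0, 0, -0.0761, 0.1523, 0, 0, 0, 0, -0.0761, 0.1523, 0, 0, 0, 0, -0.0761, 0.1523, 0, 0, 0, 0, -0.0761, 0.1523, 0, 0, 0])

```text
clock: 37.7
position: [0.5424, 0.356, 0.2377]
tool_rot: [-3.136, 0.13, -0.006]
force: [3.5, 4.7, -1.2]
opening: 0.103
grip_force: 32.1
```

Call:
jog_arm(series=[0, 0, 0, 0, 0, 0, 0, 0, 0, 0, 0, 0, 0, 0, 0, 0, 0, 0, 0, 0, 0, 0, 0, 0, 0, 0, 0, 0, 0, 0, 0, 0, -0.05, 0, 0, 0, 0, 0, -0.1, 0, 0, 0, 0, 0, -0.15, 0, 0, 0, 0, 0.1, -0.17, 0, 0, 0, 0, 0.2, -0.17, 0, 0, 0, 0, 0.28, -0.17, 0, 0, 0, 0, 0.28, -0.17, 0, 0, 0, 0, 0.28, -0.17, 0, 0, 0, 0, 0.28, -0.17, 0, 0, 0, 0, 0.28, -0.17, 0, 0, 0], jaw=0.8)

```text
clock: 38.95
position: [0.5238, 0.1423, 0.3658]
tool_rot: [-3.135, 0.14, -0.005]
force: [-0.0, 1.2, 0.2]
opening: 0.796
grip_force: 0.0
```

```bash
python3 - <<'E'
from h import *
p,M=pose();print(p,r.get_obs()["joints"].round(2),np.degrees(np.arctan2(M[1,1],M[0,1])))
m,im,d=shot("wrist","w17");print("tray glass",glass(m,im,[.557,.145,.046],.046,120))
a=np.radians(5.8);go([.559,.141,.12],ydir=[np.cos(a),np.sin(a)])
a=np.radians(-174.2);y=np.r_[np.cos(a),np.sin(a),0]
print("turn to -174:",(-174.2-np.degrees(np.arctan2(M[1,1],M[0,1])))/-60)
m,im,d=shot("top","t17");print("tray glass",glass(m,im,[.557,.145,.046],.046,60))
E
```

```text
[0.52382907 0.14229096 0.36580583] [-0.95  0.63  1.08  1.79 -0.62  1.11 -1.32] -95.12553397855442
tray glass [([277.29998779296875, 150.6999969482422], [0.5594, 0.1418], [0.0255, 0.0347], 5.7)]
shift [0.0466, 0.0014, 0.1204] turn [-0.0043, 0.0007, 1.3213] | TCP [0.559 0.141 0.275]
turn to -174: 1.3179077670240928
tray glass []
```

Call:
jog_arm(series=[0.047, 0.001, 0.05, 0, 0, -1, 0.047, 0.001, 0.05, 0, 0, -1, 0.047, 0.001, 0.05, 0, 0, -1, 0.047, 0.001, 0.05, 0, 0, -1, 0.047, 0.001, 0.05, 0, 0, -1, 0.047, 0.001, 0.05, 0, 0, -1, 0.047, 0.001, 0.05, 0, 0, -1, 0.047, 0.001, 0.05, 0, 0, -1, 0.047, 0.001, 0.05, 0, 0, -1])

```text
clock: 39.8
position: [0.5593, 0.1442, 0.3269]
tool_rot: [-2.775, -1.469, -0.004]
force: [-0.3, -0.1, 0.2]
opening: 0.798
grip_force: 0.0
```

Call:
jog_arm(series=[0, 0, 0.05, 0, 0, -0.68, 0, 0, 0.07, 0, 0, -0.68, 0, 0, 0.07, 0, 0, -0.68, 0, 0, 0.07, 0, 0, -0.68, 0, 0, 0.07, 0, 0, -0.68, 0, 0, 0.07, 0, 0, -0.68, 0, 0, 0.07, 0, 0, -0.68, 0, 0, 0.07, 0, 0, -0.68])

```text
clock: 40.47
position: [0.5594, 0.1436, 0.2745]
tool_rot: [-2.102, -2.334, -0.005]
force: [1.0, 1.0, 0.5]
opening: 0.8
grip_force: 0.0
```

```bash
python3 - <<'E'
from h import *
p,M=pose();print(p,r.get_obs()["joints"].round(2),np.degrees(np.arctan2(M[1,1],M[0,1])))
m,im,d=shot("wrist","w18");g=glass(m,im,[.559,.142,.046],.046,120);print("tray glass",g)
a=np.radians(g[0][3]);ay=np.array([np.cos(a),np.sin(a)]);ax=np.array([-ay[1],ay[0]])
for sx in(-.015,.015):
    for sy in(-.021,.021):
        u,v=proj(m,[np.r_[np.array(g[0][1])+ax*sx+ay*sy,.047]])[0];c,q=ray(m,[(u,v)]);print((c+q[0]*d[round(v),round(u)])[2].round(4),end=" ")
go([*g[0][1],.0592],ydir=ay)
E
```

```text
[0.55944328 0.14362207 0.27450653] [-0.58  0.61  0.46  1.8  -0.36  0.81  0.16] 5.968708214681708
tray glass [([279.0, 230.0], [0.5592, 0.1405], [0.0351, 0.0261], 5.8)]
0.048 0.0482 0.0474 0.0468 shift [-0.004, -0.0008, 0.0805] turn [0.0019, -0.0023, 0.0022] | TCP [0.559 0.14  0.214]
```

Call:
jog_arm(series=[-0.004, 0, 0.04, 0, 0, 0, -0.004, 0, 0.065, 0, 0, 0, -0.004, 0, 0.076, 0, 0, 0, -0.004, 0, 0.0805, 0, 0, 0, -0.004, 0, 0.0805, 0, 0, 0, -0.004, 0, 0.0805, 0, 0, 0, -0.004, 0, 0.0805, 0, 0, 0])

```text
clock: 41.1
position: [0.5603, 0.1396, 0.2155]
tool_rot: [2.101, 2.334, 0.007]
force: [-0.3, 0.1, 0.3]
opening: 0.802
grip_force: 0.0
```

Call:
jog_arm(series=[0, 0, 0, 0, 0, 0, 0, 0, 0, 0, 0, 0, 0, 0, 0, 0, 0, 0, 0, 0, 0, 0, 0, 0, 0, 0, 0, 0, 0, 0, 0, 0, 0, 0, 0, 0], jaw=0.5, force=20)

```text
clock: 41.6
position: [0.5601, 0.1395, 0.2156]
tool_rot: [2.101, 2.335, 0.007]
force: [-0.9, 0.1, 6.2]
opening: 0.568
grip_force: 20.1
```

Call:
jog_arm(series=[0, 0, 0, 0, 0, 0, 0, 0, 0, 0, 0, 0, 0, 0, -0.01, 0, 0, 0, 0, 0, -0.03, 0, 0, 0, 0, 0, -0.06, 0, 0, 0, 0, 0, -0.1, 0, 0, 0, 0, 0, -0.15, 0, 0, 0, 0, 0, -0.15, 0, 0, 0, 0, 0, -0.15, 0, 0, 0], force=40)

```text
clock: 42.35
position: [0.5601, 0.139, 0.3296]
tool_rot: [2.1, 2.333, 0.012]
force: [-0.5, -0.3, -0.9]
opening: 0.555
grip_force: 41.2
```

```bash
python3 - <<'E'
from h import *
hold("w19")
a=np.radians(91.7);go([.4812,-.2464,.165],ydir=[np.cos(a),np.sin(a)])
E
```

```text
TCP [0.5595 0.1392 0.3279] open 0.5518591029177093 grip 41.235677003860474
([280.5, 267.5], [0.561, 0.1418], [0.0345, 0.0263], 5.7) in tool [0.0019 0.0011 0.166 ] ang-y 179.7
[-0.0123 -0.0213  0.1671] [-0.0121  0.0213  0.1668] [ 0.0103 -0.0212  0.1665] [0.0105 0.0211 0.166 ] 
shift [-0.5004, -0.1579, 0.0085] turn [0.0051, 0.0008, -1.4277] | TCP [ 0.481 -0.246  0.32 ]
```

Call:
jog_arm(series=[-0.5, -0.158, 0, 0.003, 0, -1, -0.5, -0.158, 0, 0.003, 0, -1, -0.5, -0.158, 0, 0.003, 0, -1, -0.5, -0.158, 0, 0.003, 0, -1, -0.5, -0.158, 0, 0.003, 0, -1, -0.5, -0.158, 0, 0.003, 0, -1, -0.5, -0.158, 0, 0.003, 0, -1, -0.5, -0.158, 0, 0.003, 0, -1, -0.5, -0.158, 0, 0.003, 0, -1, -0.5, -0.158, 0, 0.003, 0, -1, -0.5, -0.158, 0, 0.003, 0, -1, -0.5, -0.158, 0, 0.003, 0, -1])

```text
clock: 43.4
position: [0.4802, -0.2472, 0.3246]
tool_rot: [-0.657, -3.069, -0.002]
force: [-0.6, 0.3, -0.7]
opening: 0.557
grip_force: 41.3
```

Call:
jog_arm(series=[0, 0, 0.02, 0, 0, -0.427, 0, 0, 0.04, 0, 0, -0.427, 0, 0, 0.06, 0, 0, -0.427, 0, 0, 0.067, 0, 0, -0.427, 0, 0, 0.067, 0, 0, -0.427, 0, 0, 0.067, 0, 0, -0.427, 0, 0, 0.067, 0, 0, -0.427, 0, 0, 0.067, 0, 0, -0.427])

```text
clock: 44.07
position: [0.4815, -0.2456, 0.2762]
tool_rot: [-0.044, 3.141, 0.001]
force: [-0.4, -0.3, 0.0]
opening: 0.559
grip_force: 41.3
```

```bash
python3 - <<'E'
from h import *
hold("w20");m,im,d=load("w20");print(dots(m,im,np.array([.5462,-.2445])))
p,M=pose();print(M.round(3).tolist())
a=np.radians(91.7);go([.4832,-.2463,.0517],ydir=[np.cos(a),np.sin(a)])
E
```

```text
TCP [ 0.4815 -0.2457  0.2762] open 0.553590309608423 grip 41.27686858177185
([280.5, 267.5], [0.4775, -0.2467], [0.034, 0.026], 91.5) in tool [ 0.0041 -0.0009  0.166 ] ang-y 179.9
[-0.0129 -0.0214  0.1679] [-0.0132  0.0215  0.1684] [ 0.0092 -0.0216  0.1687] [0.0093 0.0216 0.1684] 
[]
[[-1.0, -0.028, 0.001], [-0.028, 1.0, 0.0], [-0.001, 0.0, -1.0]]
shift [-0.0022, -0.0008, 0.0927] turn [0.0002, 0.0006, -0.0015] | TCP [ 0.483 -0.246  0.207]
```

Call:
jog_arm(series=[-0.0025, -0.001, 0.03, 0, 0, 0, -0.0025, -0.001, 0.06, 0, 0, 0, -0.0025, -0.001, 0.08, 0, 0, 0, -0.0025, -0.001, 0.087, 0, 0, 0, -0.0025, -0.001, 0.09, 0, 0, 0, -0.0025, -0.001, 0.091, 0, 0, 0, -0.0025, -0.001, 0.091, 0, 0, 0, -0.0025, -0.001, 0.091, 0, 0, 0])

```text
clock: 44.78
position: [0.4833, -0.247, 0.2084]
tool_rot: [-0.045, 3.14, -0.0]
force: [0.3, 0.5, 0.4]
opening: 0.552
grip_force: 41.3
```

```bash
python3 - <<'E'
from h import *
hold("w21")
m,im,d=load("w21");cv2.imwrite("pics/w21z.png",cv2.resize(im[180:340,160:400],None,fx=3,fy=3,interpolation=cv2.INTER_CUBIC)[:,:,::-1])
E
```

```text
TCP [ 0.4833 -0.247   0.2084] open 0.5530018633440849 grip 41.281388998031616
([280.5, 267.5], [0.4795, -0.2482], [0.034, 0.026], 91.6) in tool [ 0.0041 -0.0011  0.166 ] ang-y 180.0
[-0.0126 -0.0214  0.1675] [-0.0131  0.0215  0.1682] [ 0.0093 -0.0215  0.1683] [0.0099 0.0214 0.1673]
```

View pics/w21z.png

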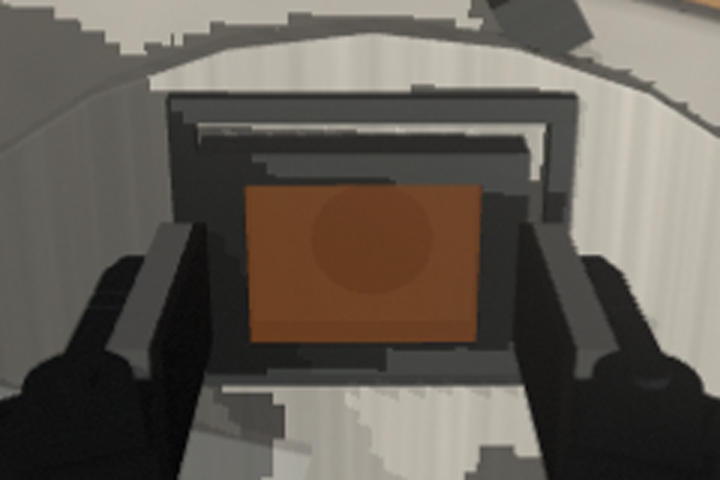

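```bash
python3 - <<'E'
from h import *
m,im,d=load("w21");c=np.array([.5462,-.2445]);f=lambda x,y:(160+x/3,180+y/3)
a=np.radians(181.6);e=np.array([np.cos(a),np.sin(a)]);t=np.array([-e[1],e[0]])
for n,px,z in(("lip in",f(370,124),.0335),("lip out",f(370,96),.0335),("filt out top",f(370,152),.042),("filt out bottom",f(370,135),.034),("filt in top",f(370,372),.042),("inner lip",f(370,384),.0335),("lipL out",f(168,105),.0335),("lipR out",f(577,105),.0335),("filtL",f(201,137),.034),("filtR",f(529,137),.034)):
    v=onz(m,[px],z)[0][:2]-c;print(n,"rad",(v@e).round(4),"tan",(v@t).round(4))
E
```

```text
lip in rad 0.0861 tan 0.0005
lip out rad 0.0907 tan 0.0006
filt out top rad 0.085 tan 0.0006
filt out bottom rad 0.0845 tan 0.0005
filt in top rad 0.0475 tan 0.0005
inner lip rad 0.0393 tan 0.0004
lipL out rad 0.0892 tan 0.0315
lipR out rad 0.0892 tan -0.0311
filtL rad 0.0842 tan 0.0266
filtR rad 0.0842 tan -0.0239
```

Within about 1 mm of centre in the pocket. A small correction, then lower and release.

Call:
jog_arm(series=[-0.001, 0.0015, 0.001, 0, 0, 0, -0.001, 0.0015, 0.0025, 0, 0, 0, -0.001, 0.0015, 0.0035, 0, 0, 0, -0.001, 0.0015, 0.0035, 0, 0, 0])

```text
clock: 45.17
position: [0.484, -0.2457, 0.2067]
tool_rot: [-0.045, 3.139, -0.0]
force: [-3.8, 1.3, 16.3]
opening: 0.557
grip_force: 44.5
```

Call:
jog_arm(series=[0, 0, 0, 0, 0, 0, 0, 0, 0, 0, 0, 0, 0, 0, 0, 0, 0, 0, 0, 0, 0, 0, 0, 0, 0, 0, -0.03, 0, 0, 0, 0, 0, -0.08, 0, 0, 0, 0, 0, -0.12, 0, 0, 0, 0, 0, -0.12, 0, 0, 0, 0, 0, -0.12, 0, 0, 0], jaw=0.75, force=20)

```text
clock: 45.92
position: [0.4841, -0.2459, 0.2964]
tool_rot: [-0.045, 3.138, -0.002]
force: [-0.1, 0.5, -0.3]
opening: 0.751
grip_force: 0.0
```

```bash
python3 - <<'E'
from h import *
seat("w22",181.6,.038,[.4812,-.2463,.036])
p,M=pose();print(r.get_obs()["joints"].round(2))
a=np.radians(1.7);go([.546,-.2445,.20],ydir=[np.cos(a),np.sin(a)])
E
```

```text
([281.0, 206.5], [0.4823, -0.2469], [0.0342, 0.0267], 91.6) rad 0.0639 tan 0.0006
0.0386 0.0388 0.0381 0.0389 [ 0.484 -0.246  0.295]
[ 0.37  0.5   0.08  1.87 -0.06  0.78  2.08]
shift [-0.0831, -0.0009, -0.0799] turn [0.0006, 0.0002, 1.4993] | TCP [ 0.546 -0.244  0.355]
```

Call:
jog_arm(series=[0, 0, -0.04, 0, 0, 1, -0.04, 0, -0.04, 0, 0, 1, -0.083, -0.001, -0.04, 0, 0, 1, -0.083, -0.001, -0.04, 0, 0, 1, -0.083, -0.001, -0.04, 0, 0, 1, -0.083, -0.001, -0.04, 0, 0, 1, -0.083, -0.001, -0.04, 0, 0, 1, -0.083, -0.001, -0.04, 0, 0, 1, -0.083, -0.001, -0.04, 0, 0, 1, -0.083, -0.001, -0.04, 0, 0, 1], jaw=0.4)

```text
clock: 46.8
position: [0.5458, -0.2442, 0.3228]
tool_rot: [-1.532, -2.738, 0.001]
force: [0.4, -0.4, 0.3]
opening: 0.398
grip_force: 0.0
```

```bash
python3 - <<'E'
from h import *
a=np.radians(1.6);go([.546,-.2445,.0745],ydir=[np.cos(a),np.sin(a)])
E
```

```text
shift [-0.0009, 0.0003, 0.1244] turn [-0.003, -0.0022, 0.499] | TCP [ 0.546 -0.244  0.229]
```

Call:
jog_arm(series=[-0.001, 0, 0.02, -0.003, -0.002, 0.499, -0.001, 0, 0.04, -0.003, -0.002, 0.499, -0.001, 0, 0.06, -0.003, -0.002, 0.499, -0.001, 0, 0.07, -0.003, -0.002, 0.499, -0.001, 0, 0.1, -0.003, -0.002, 0.499, -0.001, 0, 0.118, -0.003, -0.002, 0.499, -0.001, 0, 0.124, -0.003, -0.002, 0.499, -0.001, 0, 0.124, -0.003, -0.002, 0.499, -0.001, 0, 0.124, -0.003, -0.002, 0.499])

```text
clock: 47.55
position: [0.5463, -0.2455, 0.2316]
tool_rot: [2.186, 2.254, 0.002]
force: [-0.8, -0.3, 0.5]
opening: 0.395
grip_force: 0.0
```

Call:
jog_arm(series=[0, 0, 0, 0, 0, 0, 0, 0, 0, 0, 0, 0, 0, 0, 0, 0, 0, 0, 0, 0, 0, 0, 0, 0, 0, 0, 0, 0, 0, 0, 0, 0, 0, 0, 0, 0, 0, 0, 0, 0, 0, 0, 0, 0, 0, 0, 0, 0], jaw=0, force=30)

```text
clock: 48.22
position: [0.5458, -0.2457, 0.2328]
tool_rot: [2.186, 2.252, 0.003]
force: [-5.0, 0.3, 6.6]
opening: 0.149
grip_force: 31.6
```

Call:
jog_arm(series=[0, 0, 0, 0, 0, -0.08, 0, 0, 0, 0, 0, -0.16, 0, 0, 0, 0, 0, -0.24, 0, 0, 0, 0, 0, -0.32, 0, 0, 0, 0, 0, -0.4, 0, 0, 0, 0, 0, -0.48, 0, 0, 0, 0, 0, -0.56, 0, 0, 0, 0, 0, -0.64, 0, 0, 0, 0, 0, -0.72, 0, 0, 0, 0, 0, -0.8, 0, 0, 0, 0, 0, -0.88, 0, 0, 0, 0, 0, -0.95, 0, 0, 0, 0, 0, -1, 0, 0, 0, 0, 0, -1])

```text
clock: 49.38
position: [0.5471, -0.2448, 0.2328]
tool_rot: [0.762, 3.042, 0.002]
force: [0.3, 3.2, 4.6]
opening: 0.153
grip_force: 31.4
```

Call:
jog_arm(series=[0, 0, 0, 0, 0, -0.08, 0, 0, 0, 0, 0, -0.16, 0, 0, 0, 0, 0, -0.22, 0, 0, 0, 0, 0, -0.26, 0, 0, 0, 0, 0, -0.26, 0, 0, 0, 0, 0, -0.26])

```text
clock: 49.88
position: [0.5473, -0.2443, 0.2328]
tool_rot: [0.348, 3.116, 0.002]
force: [1.4, 4.6, 5.1]
opening: 0.157
grip_force: 31.5
```

Call:
jog_arm(series=[0, 0, 0, 0, 0, 0, 0, 0, 0, 0, 0, 0, 0, 0, 0, 0, 0, 0, 0, 0, -0.05, 0, 0, 0, 0, 0, -0.1, 0, 0, 0, 0, 0, -0.15, 0, 0, 0, 0.05, 0, -0.2, 0, 0, 0, 0.1, 0, -0.23, 0, 0, 0, 0.15, 0, -0.23, 0, 0, 0, 0.15, 0, -0.23, 0, 0, 0, 0.15, 0, -0.23, 0, 0, 0, 0.15, 0, -0.23, 0, 0, 0], jaw=0.5, force=20)

```text
clock: 50.88
position: [0.436, -0.2206, 0.4044]
tool_rot: [0.348, 3.117, -0.001]
force: [0.9, 0.3, 0.2]
opening: 0.5
grip_force: 0.0
```

```bash
python3 - <<'E'
from h import *
m,im,d=shot("wrist","w23");p,M=pose();print(p,np.degrees(np.arctan2(M[1,1],M[0,1])),r.get_obs()["joints"].round(2))
c=np.array([.5462,-.2445]);print(dots(m,im,c))
v,u=np.mgrid[0:420,0:560];C,q=ray(m,np.c_[u.ravel(),v.ravel()]);P=C+q*d.reshape(-1,1)
k=(abs(P[:,2]-.0745)<.004)&(np.linalg.norm(P[:,:2]-c,axis=1)<.03);b=cv2.boxPoints(cv2.minAreaRect((P[k][:,:2]*1e4).astype(np.float32)))/1e4;e=[b[1]-b[0],b[2]-b[1]];i=np.argmax([np.linalg.norm(t) for t in e]);print(k.sum(),b.mean(0),[np.linalg.norm(t) for t in e],"bar ang",np.degrees(np.arctan2(e[i][1],e[i][0]))%180)
x,y=proj(m,[[.535,-.24,.04]])[0].astype(int);print(x,y);cv2.imwrite("pics/w23.png",im[:,:,::-1])
E
```

```text
[ 0.43668177 -0.22063346  0.40394106] 77.29388754390125 [ 0.33  0.3   0.12  1.85 -0.04  0.99  1.82]
[([282.0, 317.5], [0.6104, -0.2594], np.float64(0.066), 346.9)]
476 [ 0.5456552  -0.24441586] [np.float32(0.03983988), np.float32(0.013533459)] bar ang 166.9463
284 264
```

View pics/w23.png

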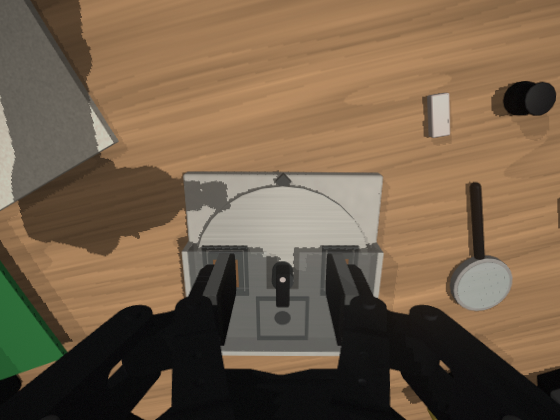

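The bare quarter faces the pointer (bar at 167°), and the long pocket at (282,318) is empty because there is no long filter. The fingers hide the two loaded pockets, so I'll shift for a clear check.

Call:
jog_arm(series=[-0.15, 0, 0, 0, 0, 0, -0.15, 0, 0, 0, 0, 0, -0.15, 0, 0, 0, 0, 0, -0.15, 0, 0, 0, 0, 0, -0.15, 0, 0, 0, 0, 0, -0.15, 0, 0, 0, 0, 0])

```text
clock: 51.43
position: [0.5462, -0.2453, 0.4028]
tool_rot: [0.347, 3.121, 0.0]
force: [0.5, 0.3, -0.1]
opening: 0.498
grip_force: 0.0
```

```bash
python3 - <<'E'
from h import *
m,im,d=shot("wrist","w24");c=np.array([.5462,-.2445])
R_,G,B=[im[:,:,i].astype(int) for i in range(3)];k=((R_>1.12*G)&(R_-B>12)).astype(np.uint8);k=cv2.morphologyEx(k,cv2.MORPH_OPEN,np.ones((3,3)))
for ct in cv2.findContours(k,0,2)[0]:
    if cv2.contourArea(ct)<60:continue
    b=cv2.boxPoints(cv2.minAreaRect(ct));w=onz(m,b,.036)[:,:2];v=w.mean(0)-c
    if np.linalg.norm(v)<.09:e=[np.linalg.norm(w[1]-w[0]),np.linalg.norm(w[2]-w[1])];l=(w[1]-w[0]) if e[0]>e[1] else (w[2]-w[1]);print("px",b.mean(0).round(),"r",np.linalg.norm(v).round(4),"ang",np.degrees(np.arctan2(v[1],v[0])).round(1)%360,np.round(e,4),"long side",np.degrees(np.arctan2(l[1],l[0])).round(1)%180)
print(dots(m,im,c))
mt,imt,dt=shot("top","t24")
for n,P in(("handle",[.5405,.3567,.0845]),("cover",[.545,.24,.053]),("lane",[.559,.141,.039])):
    u,v=proj(mt,[P])[0];cc,q=ray(mt,[(u,v)]);print(n,(cc+q[0]*dt[round(v),round(u)]).round(4))
print("tray glass",glass(mt,imt,[.55,.22,.046],.046,60))
E
```

```text
px [219. 177.] r 0.065 ang 257.8 [0.0285 0.0359] long side 164.8
px [345. 176.] r 0.0649 ang 77.6 [0.0183 0.0359] long side 171.0
px [280. 202.] r 0.0766 ang 345.3 [0.5152 0.5057] long side 77.2
[([281.8, 233.0], [0.6097, -0.259], np.float64(0.0652), 347.1)]
handle [0.5406 0.3569 0.0838]
cover [0.5449 0.2398 0.0538]
lane [0.5593 0.1412 0.0373]
tray glass []
```

Both filters are at r = 65 mm in their own pockets (short at 77.6°, mid at 257.8°). The tray is level and empty, and the blank sits at 167°.

```bash
python3 -c "
from bench import r
print(r.hand_in())"
```

```text
the job is handed in; nothing more can be done
None
```

The job is handed in after about 51 s of robot time. My last camera check showed the short and mid filters flat in their own pockets within about 1 mm, no long filter present, the bare quarter facing the loading side and the tray level. The hand-in returned no verdict.

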